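# Draw a pin from a frame shell with sprung tongs

## Task

Take the sprung tongs from their wooden stand, reach down into the upright aluminium frame shell, squeeze them on the steel pin at the bottom of its bore, draw the pin out and set it on the round pedestal of the assembly jig between the two sprung catches, bearing down steadily with about 20 N for half a second so that it seats fully home. Then put the tongs back upright in their stand. Handle the pin only with the tongs, without denting it or ramming shell or jig, and leave everything else on the bench where it is.

Things in the scene. Friction and masses are not known exactly. Their poses are not given: they have to be found in the camera images.
- tongs_grip (a point): Sprung tongs, upright in their stand. Origin: on the centre line at the middle of the black grip plates, 80 mm above the jaw tips. z up, y = squeezing direction. Plates: 30 mm wide (x), 60 to 96 mm above the tips, 44 mm over their outer faces when open, 37 mm when the jaws hold the pin. Can be carried half squeezed, at about 41 mm. Reads nothing while the fingers hold the tongs.
- tongs: The tongs' steel cross head (with the jaws, 0.3 kg): origin on the centre line at the level of the jaw tips; axes as for the grip. Head 34 mm (y) by 30 mm (x), top 114 mm above the tips.
- jaw_a: Jaw on the +y side; origin and axes as the tongs', but it slides in along y by up to 6 mm. A spring pushes each jaw out with 7 N when open, 9.5 N at the pin. Below the plates it is 14 mm wide (x) and 3 mm thick; the two measure 35 mm over their outer faces when open. The lowest 16 mm carry upright V-grooves facing inward that centre the pin, with 3.5 mm slack each side.
- jaw_b: Jaw on the -y side, the mirror image of the other.
- pin_center (a point): Short solid steel pin, 20 mm diameter, 18 mm tall, upright on the floor of the shell's bore, on its axis. Origin at its centre, 9 mm above its underside; z along its axis. Sprung catches hold it: drawing it out takes some 3 to 6 N. A squeeze of 35 to 50 N on the plates grips it well enough to press with 20 N; a jaw pressing it with more than 60 N dents it.
- pin: The same pin; origin at the centre of its underside.
- shell: Fixed aluminium frame shell: upright tube, 54 mm outside, bore 46 mm, on a 100 x 90 mm foot. Origin: underside of the foot, on the bench, on the axis. Bore floor 12 mm, mouth 62 mm above it. White tube stubs stick out along +x (fat, to 75 mm) and -x (thin), tops below 53 mm. At the bottom two sprung ball catches grip the pin from +x and -x, so the jaws must straddle it along y.
- jig_seat (a point): Assembly jig: centre of the flat top of its round pedestal, 18 mm above the bench. Two sprung ball catches press in from +x and -x, 4 to 14 mm above the seat; their blocks stand 22 to 32 mm out and reach 18 mm above the seat. Sides +y and -y are open for the jaws. Passing the catches takes 3 to 6 N, which they go on taking up; the pin is home with its underside on the pedestal.
- pedestal: The jig's pedestal, 18 mm diameter, 8 mm tall, fixed on a dark 90 x 70 x 10 mm plate; origin at the centre of its underside, 10 mm above the bench. Under 12 N the pin does not bed in; over 35 N spoils the seat.
- stand: Fixed wooden stand for the tongs, 37 mm (x) by 57 mm (y), 51 mm tall, on a 70 x 90 mm foot. Origin: centre of its underside, on the bench. An open-topped well, 25 mm (x) by 45 mm (y), has its floor 6 mm above the origin; the tongs stand on that floor, jaws spread along y.
- torque_wrench: Bystander: chrome steel torque wrench with a black handle, lying along its y, 340 mm long.
- front_light: Bystander: blue plastic front light, 70 x 36 x 36 mm.
- white_grip: Bystander: white silicone handlebar grip, 118 mm long, lying down.
- pump_head: Bystander: aluminium pump head with a thumb lever, 52 mm long, 31 mm tall.
- grease_jar: Bystander: jar of 54 mm diameter, 45 mm tall.
- screwdriver: Bystander: screwdriver, lying.
Things that resemble listed ones, but are neither listed nor needed, are in the scene too. Of the things that look like the shell, the middle-sized one is meant.

How it is judged:
On the way, in this order (a step that is already met when the one before it is completed fails the run):
1. the pin has been drawn clear out of the shell, gripped in the jaws of the tongs (z of pin_center in the frame of shell above 0.072 m and distance between pin_center and tongs_grip below 0.09 m and angle between pin_center's own z axis and vertical below 0.35 rad), for 0.2 s.
2. the pin is home on the jig's pedestal and is being pressed firmly on it (horizontal distance between pin_center and jig_seat below 0.004 m and z of pin_center in the frame of jig_seat below 0.0107 m and angle between pin_center's own z axis and vertical below 0.1 rad and contact force between pin and pedestal above 12 N), for 0.4 s.
At the end, for the whole second after the job is handed in: The pin stands upright (within 0.1 rad) on the jig's pedestal, within 4 mm of its axis and with its underside within 1.7 mm of the seat; the tongs stand upright (within 0.2 rad) in the stand's well, down on its floor to within 4 mm and within 18 mm of its axis; both are released (horizontal distance between pin_center and jig_seat below 0.004 m and z of pin_center in the frame of jig_seat between 0.007 and 0.0107 m and angle between pin_center's own z axis and vertical below 0.1 rad and z of tongs_grip in the frame of stand below 0.09 m and horizontal distance between tongs_grip and stand below 0.018 m and angle between tongs_grip's own z axis and vertical below 0.2 rad); the robot touches nothing.
It fails at once if the fingers touch the pin (contact force between the fingers and pin above 0.5 N).
It fails at once if a jaw of the tongs squeezes the pin with more than 60 N (contact force between any of jaw_a, jaw_b and pin above 60 N).
It fails at once if the tongs are rammed against the shell with more than 30 N (contact force between tongs and shell above 30 N).
It fails at once if the pin or the tongs are pressed on the pedestal with more than 35 N (contact force between any of pin, tongs and pedestal above 35 N).
It fails at once if a bystander is moved by more than 15 mm (distance of any of torque_wrench, front_light, white_grip, pump_head, grease_jar, screwdriver from where it was at the start of the episode above 0.015 m).
It also fails if it takes over 64 s, if anything falls off the work surface, if the arm or the gripper's body presses on something with over 40 N, if the wrist force passes 120 N, or if a joint passes its speed limit or range.

## Robot

A 6-joint arm with a two-finger parallel gripper is mounted at the origin on the work surface. World frame = base frame: x ahead of the robot, y to its left, z up, the work surface at z = 0. Lengths are in m, angles in rad, forces in N, time in s.
With the tool pointing down it reaches from about 0.3 to 0.95 m from the base axis. Payload 3.1 kg.
Tool frame: the origin (TCP) lies between the finger pads; the fingertips stand 22 mm ahead of it and the grasp point (between the pads) lies 3 mm ahead of it; y points along the fingers, x is the direction in which the jaws open and shut, and the axes are right-handed (so a half turn about y gives the same grasp; the last joint's range is limited). The gripper opens to 85 mm and grips with 20 to 120 N. Pads are 22 mm wide; open, the fingers measure 114 mm over their backs; the gripper's body (76 mm by 85 mm) begins 54 mm behind the grasp point. The pads swing forward as they close: fully open they stand 13 mm farther back than shut.
Start: joints at [-1.414, 0.308, 1.634, -0, 1.2, -0.07], TCP at [0.141, -0.609, 0.253] pointing down, gripper open.
Joint ranges: [-3.06, 3.06], [-0.79, 1.96], [0.05, 2.63], [-1.19, 4.34], [0.05, 2.64], [-2.94, 2.94]. Speed limits (rad/s): [2.79, 2.79, 3.14, 3.14, 3.14, 3.14].

## Interface

Orientations are given as a rotation vector (axis times angle).
In Python, from plant import arm gives the robot as it stands.
- The arm moves only by the tool arm_command, never from a script. Its argument "rows" is a list of rows, each a list of 6 numbers: the shift along the world's x, y, z in cm, then the turn, a rotation vector about the world's x, y, z in rad. A call has 1 to 20 rows; each row shifts and turns the commanded pose from where the row before left it; what a row does not reach is not made up. A row lasts 1/12 s, in which the tool goes at most 41.7 mm and 7.16 degrees, less where a joint would pass 70% of its speed; a pose out of reach is approached as far as the arm can. A call with a gripper value outside its range is refused whole. "grip" is the gripper's target within -1 to 1 (fully open at 1, half-way at 0, shut at -1), set as the call begins (left out, the last holds). The fingers move at their own pace and stop on an object; "force" is the grip in N (left out, the last holds). Time passes only in rows, so rows that do not move let the fingers close. It gives the time, the measured TCP pose, the force and the opening at its end, in the units of the state.
- arm.observe(): the state, without advancing time (a new reading comes with each control period).
- arm.read_camera(name): name is "scene" or "top" or "wrist"; returns the picture (480x640x3 uint8, blue, green, red); there is no depth.
- arm.calibration(name): a dict with "vfov" (degrees; the focal length in pixels is half the picture's height over the tangent of half this angle, whatever the lens; pixels are square), "cx", "cy" (the principal point, pixels), "position" and "attitude" of the camera in the world. Camera axes: x right, y up, looking along -z (the intrinsics and any distortion apply to the point x, -y, -z); pixel columns grow to the right and rows downward; lengths in m; the calibration is good to about 2 mm. A picture is of the moment at which its call begins: read the wrist's pose just before it. calibration takes no time and is no camera call; for the wrist camera it gives the pose at the moment of the call.
- arm.hand_in(): hands the job in, once; it reports no verdict.
The state is a dict: "clock": time; "qpos": joint angles; "qvel": joint speeds; "effort": joint torques, N m; "ee_pos": TCP position; "eef_rot": TCP orientation; "wrist_force": force on the tool from outside, world axes, zero at the start; "torque": the same for the moment, N m; "width": opening from 0.0 (shut) to 1.0 (fully open).
Only numpy, scipy, OpenCV 4.12 (cv2) and the standard library are available. Lean on these libraries where they do the work, as an engineer would, in place of code of your own. Each camera call takes 0.05 s, during which the arm holds its last target.

## Working session

There is one attempt and no reset: what is moved stays moved. The work goes in short steps, Python scripts to look and compute and a tool call to move; the robot and the scene stay as the last step left them, time stands still between calls to the robot, and variables do not carry over. Pictures are saved under pics/ and viewed, and the job is handed in when it is done.

Besides the shell and the picture viewer there is one more tool, called after ">>>" as name(argument=value, ...) on one line, values as JSON. arm_command: Moves the arm, as the interface text tells. Its arguments: {"type":"object","properties":{"rows":{"type":"array","items":{"type":"array","items":{"type":"number"}}},"grip":{"type":"number"},"force":{"type":"number"}},"required":["rows"]}

```bash
ls; mkdir -p pics
python3 - <<'E'
from plant import arm
import cv2
print(arm.observe())
for n in("scene","top","wrist"):
    print(n,arm.calibration(n))
    cv2.imwrite(f"pics/{n}0.png",arm.read_camera(n))
E
```

```text
pics
{'clock': 0.0, 'qpos': array([-1.41373845e+00,  3.08992139e-01,  1.63521401e+00,  1.81264655e-05,
        1.19971943e+00, -6.96974350e-02]), 'qvel': array([ 2.03763051e-03, -1.09770275e-03,  1.15073674e-03,  9.78684013e-05,
       -8.92794823e-04,  8.94096092e-04]), 'effort': array([-1.35456390e-03, -4.15258205e+01, -2.76666927e+01, -4.44863126e-04,
        1.02281920e-02, -5.71194931e-06]), 'ee_pos': array([ 0.14036674, -0.60822371,  0.25204197]), 'eef_rot': array([-1.30631955,  1.04173057, -1.03887539]), 'wrist_force': array([0.57641437, 0.02107756, 0.06232766]), 'torque': array([-0.00788211,  0.02739212, -0.05888747]), 'width': 1.0032517136667003}
scene {'vfov': 50.841211504840565, 'cx': 326.2290873461294, 'cy': 239.71559537378678, 'position': array([1.25788875, 0.29689511, 0.61745525]), 'attitude': array([0.58318702, 0.98527754, 1.87876267])}
top {'vfov': 54.406685954756234, 'cx': 318.1965679250843, 'cy': 233.90489099925145, 'position': array([ 0.47966904, -0.05302373,  0.910188  ]), 'attitude': array([ 0.04497008, -0.04337636, -1.58228789])}
wrist {'vfov': 61.58169110913416, 'cx': 314.6361761219373, 'cy': 235.3989810050776, 'position': array([ 0.22029914, -0.5889779 ,  0.37225071]), 'attitude': array([-0.27243711,  0.22001746, -1.33155309])}
```

View pics/scene0.png

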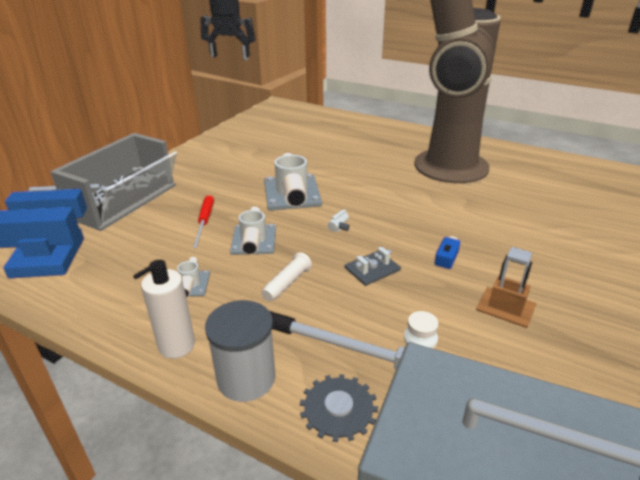

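View pics/top0.png

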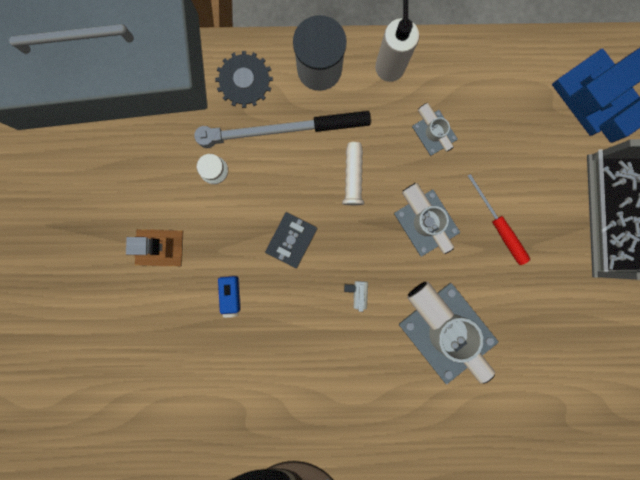

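View pics/wrist0.png

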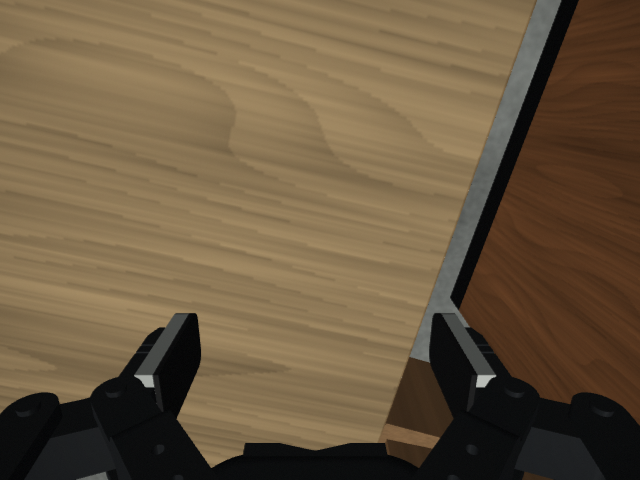

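```bash
cat > h.py <<'E'
import numpy as np, cv2
from scipy.spatial.transform import Rotation as R
def K(c):
    f=240/np.tan(np.radians(c['vfov']/2)); return f
def proj(c,P):
    P=np.atleast_2d(P); q=(P-c['position'])@R.from_rotvec(c['attitude']).as_matrix()
    f=K(c); return np.c_[c['cx']+f*q[:,0]/-q[:,2], c['cy']+f*q[:,1]/q[:,2]]
def ray(c,uv,z):
    f=K(c); uv=np.atleast_2d(uv).astype(float)
    d=np.c_[(uv[:,0]-c['cx'])/f,-(uv[:,1]-c['cy'])/f,-np.ones(len(uv))]@R.from_rotvec(c['attitude']).as_matrix().T
    t=(z-c['position'][2])/d[:,2]; return c['position']+d*t[:,None]
def crop(im,x0,y0,w,h,s,fn):
    cv2.imwrite(fn,cv2.resize(im[y0:y0+h,x0:x0+w],None,fx=s,fy=s,interpolation=cv2.INTER_CUBIC))
E
python3 - <<'E'
from h import *
from plant import arm
im=cv2.imread('pics/top0.png')
crop(im,380,90,130,100,6,'pics/c1.png') if 0 else None
a=cv2.resize(im[180:260,385:465],None,fx=5,fy=5,interpolation=cv2.INTER_CUBIC)
b=cv2.resize(im[200:280,250:330],None,fx=5,fy=5,interpolation=cv2.INTER_CUBIC)
cv2.imwrite('pics/c1.png',np.hstack([a,b]))
a=cv2.resize(im[215:275,115:195],None,fx=8,fy=8,interpolation=cv2.INTER_CUBIC)
cv2.imwrite('pics/c2.png',a)
c=arm.calibration('top')
print(ray(c,[(395,222),(427,189),(461,222),(430,254),(135,265),(182,265),(182,230)],0.006))
E
```

```text
[[ 0.55186497 -0.20181971  0.006     ]
 [ 0.61563008 -0.2655481   0.006     ]
 [ 0.55032534 -0.3299226   0.006     ]
 [ 0.48898057 -0.26818605  0.006     ]
 [ 0.47453588  0.30246075  0.006     ]
 [ 0.47345473  0.21156495  0.006     ]
 [ 0.54125925  0.21186774  0.006     ]]
```

View pics/c1.png

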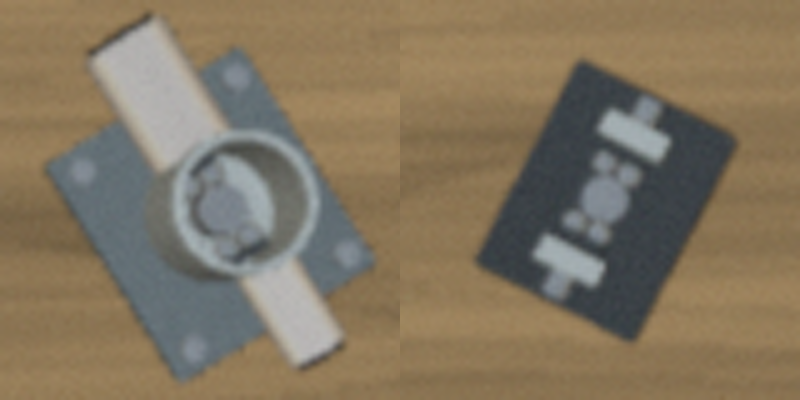

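View pics/c2.png

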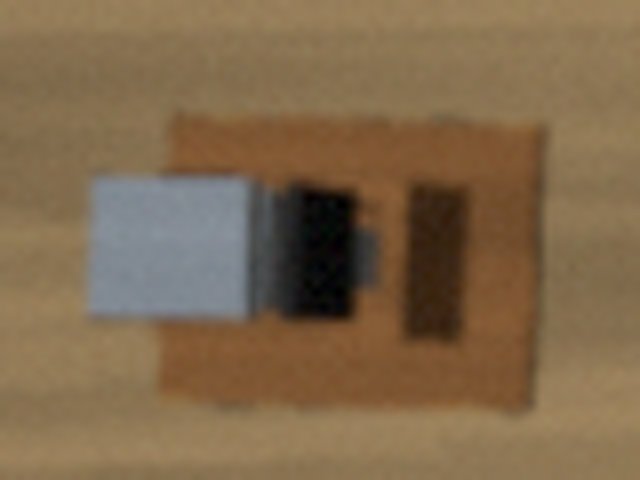

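Run:
```python
from h import *
from plant import arm
c=arm.calibration('top')
def rect(uv,z,L,W,name):
    P=ray(c,uv,z)[:,:2]
    e=[np.linalg.norm(P[i]-P[(i+1)%4]) for i in range(4)]
    d=(P[0]-P[3]+P[1]-P[2]); 
    print(name,'centre',P.mean(0).round(4),'edges',np.round(e,4), 'dir 3->0',np.degrees(np.arctan2(d[1],d[0])).round(1))
o=lambda pts,x,y,s:[(x+p[0]/s,y+p[1]/s) for p in pts]
# rect order: image
rect(o([(45,165),(240,45),(375,265),(182,380)],385,180,5),0.008,0,0,'shell')
rect(o([(182,60),(338,143),(233,341),(76,262)],250,200,5),0.010,0,0,'jig')
rect(o([(172,115),(545,122),(532,405),(160,400)],115,215,8),0.006,0,0,'stand')
rect(o([(90,177),(250,177),(250,318),(90,318)],115,215,8),0.120,0,0,'head')
# bore mouth centre
print('mouth',ray(c,o([(247,203)],385,180,5),0.062)); print('jig seat',ray(c,o([(204,198)],250,200,5),0.018))
# stub tips directions
P=ray(c,o([(122,35),(322,355)],385,180,5),0.04); d=P[0]-P[1]; print('shell +x deg',np.degrees(np.arctan2(d[1],d[0])),P)
P=ray(c,o([(248,105),(156,285)],250,200,5),0.028); d=P[0]-P[1]; print('jig x deg',np.degrees(np.arctan2(d[1],d[0])),P.mean(0))
Rt=R.from_rotvec(arm.observe()['eef_rot']).as_matrix(); print(Rt.round(3))
cw=arm.calibration('wrist'); print(R.from_rotvec(cw['attitude']).as_matrix().round(3), (cw['position']-arm.observe()['ee_pos'])@Rt)
```

```text
shell centre [ 0.5496 -0.2636] edges [0.0895 0.0998 0.0874 0.0983] dir 3->0 30.7
jig centre [ 0.5186 -0.0007] edges [0.0685 0.0863 0.0678 0.0881] dir 3->0 -28.3
stand centre [0.5078 0.2562] edges [0.0906 0.0685 0.09   0.069 ] dir 3->0 -2.1
head centre [0.5074 0.2559] edges [0.0339 0.0299 0.0339 0.0299] dir 3->0 0.6
mouth [[ 0.54908882 -0.2644131   0.062     ]]
jig seat [[5.19543541e-01 1.07413965e-04 1.80000000e-02]]
shell +x deg 30.67130728636398 [[ 0.61469648 -0.22463372  0.04      ]
 [ 0.49378002 -0.29634679  0.04      ]]
jig x deg -27.5825443179636 [5.20313890e-01 2.20813567e-04 2.80000000e-02]
[[ 0.225 -0.     0.974]
 [-0.974  0.002  0.225]
 [-0.002 -1.     0.   ]]
[[ 0.224  0.923  0.311]
 [-0.975  0.213  0.07 ]
 [-0.002 -0.319  0.948]] [-0.00111452 -0.12008826  0.08221582]
```

>>> arm_command(rows=[[1.15, 2.7, 0, 0, 0, -0.007], [1.15, 2.7, 0, 0, 0, -0.007], [1.15, 2.7, 0, 0, 0, -0.007], [1.15, 2.7, 0, 0, 0, -0.007], [1.15, 2.7, 0, 0, 0, -0.007], [1.15, 2.7, 0, 0, 0, -0.007], [1.15, 2.7, 0, 0, 0, -0.007], [1.15, 2.7, 0, 0, 0, -0.007], [1.15, 2.7, 0, 0, 0, -0.007], [1.15, 2.7, 0, 0, 0, -0.007], [1.15, 2.7, 0, 0, 0, -0.007], [1.15, 2.7, 0, 0, 0, -0.007], [1.15, 2.7, 0, 0, 0, -0.007], [1.15, 2.7, 0, 0, 0, -0.007], [1.15, 2.7, 0, 0, 0, -0.007], [1.15, 2.7, 0, 0, 0, -0.007]], grip=1)

```text
clock: 1.48
ee_pos: [0.3246, -0.1755, 0.2532]
eef_rot: [-1.261, 1.125, -1.125]
wrist_force: [0.3, 0.5, 1.1]
width: 1.0
```

>>> arm_command(rows=[[1.15, 2.7, 0, 0, 0, -0.007], [1.15, 2.7, 0, 0, 0, -0.007], [1.15, 2.7, 0, 0, 0, -0.007], [1.15, 2.7, 0, 0, 0, -0.007], [1.15, 2.7, 0, 0, 0, -0.007], [1.15, 2.7, 0, 0, 0, -0.007], [1.15, 2.7, 0, 0, 0, -0.007], [1.15, 2.7, 0, 0, 0, -0.007], [1.15, 2.7, 0, 0, 0, -0.007], [1.15, 2.7, 0, 0, 0, -0.007], [1.15, 2.7, 0, 0, 0, -0.007], [1.15, 2.7, 0, 0, 0, -0.007], [1.15, 2.7, 0, 0, 0, -0.007], [1.15, 2.7, 0, 0, 0, -0.007], [1.15, 2.7, 0, 0, 0, -0.007], [1.15, 2.7, 0, 0, 0, -0.007], [0, 0, 0, 0, 0, 0], [0, 0, 0, 0, 0, 0]])

```text
clock: 2.98
ee_pos: [0.5084, 0.256, 0.2526]
eef_rot: [-1.213, 1.206, -1.205]
wrist_force: [0.1, -0.2, -0.1]
width: 0.996
```

```bash
cat >> h.py <<'E'
def tool(s):
    M=R.from_rotvec(s['eef_rot']).as_matrix()
    print('t',round(s['clock'],2),'pos',s['ee_pos'].round(4),'yawx',np.degrees(np.arctan2(M[1,0],M[0,0])).round(2),'down',M[:,1].round(4),'F',s['wrist_force'].round(2),'w',round(float(s['width'])*85,2)); return M
E
python3 - <<'E'
from h import *
from plant import arm
s=arm.observe();tool(s);print(s['qpos'].round(3))
c=arm.calibration('wrist'); print(c)
cv2.imwrite('pics/w1.png',arm.read_camera('wrist'))
E
```

```text
t 2.98 pos [0.5084 0.256  0.2526] yawx -89.71 down [-1.1e-03 -7.0e-04 -1.0e+00] F [ 0.09 -0.18 -0.06] w 84.69
[ 0.39   0.203  1.767 -0.     1.173  1.956]
{'vfov': 61.58169110913416, 'cx': 314.6361761219373, 'cy': 235.3989810050776, 'position': array([0.59049438, 0.25769027, 0.37264154]), 'attitude': array([-0.25654195,  0.25444573, -1.55117587])}
```

View pics/w1.png

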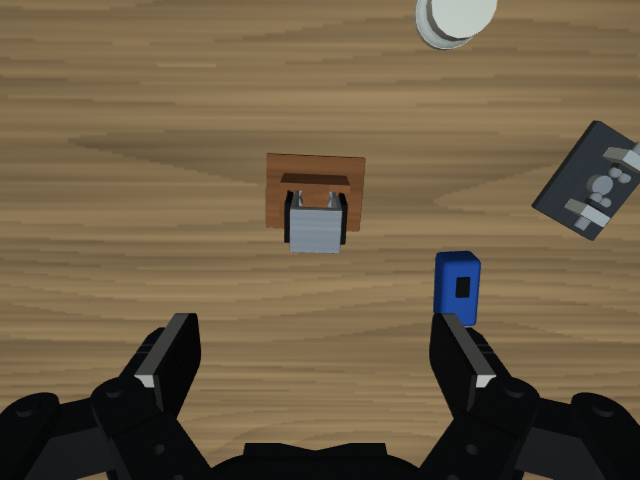

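Run:
```python
from h import *
im=cv2.imread('pics/w1.png'); crop(im,255,145,120,115,6,'pics/w1c.png'); 
crop(im,525,110,115,140,4,'pics/w1j.png')
```

```text
(no output)
```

View pics/w1c.png

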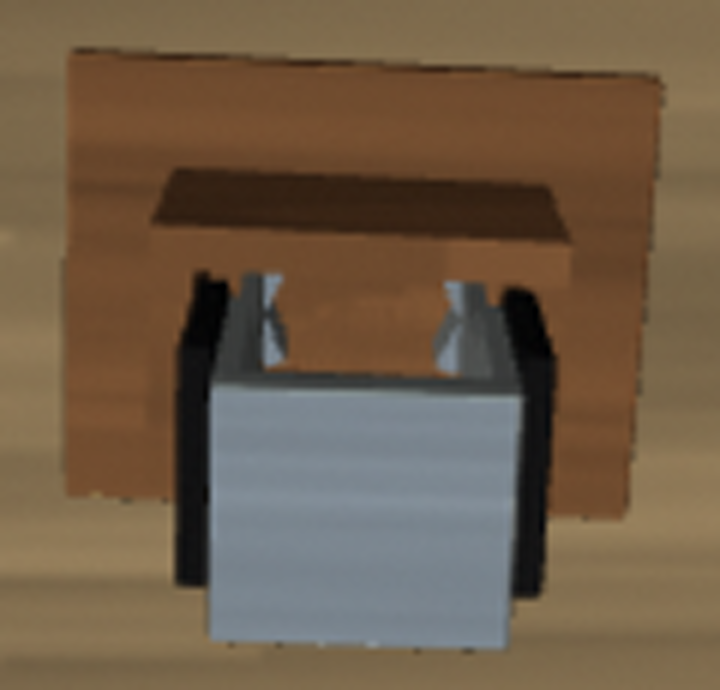

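```bash
cat >> h.py <<'E'
from scipy.optimize import least_squares
def fitrect(c,uv,z,lx,ly,x0,freez=False):
    # uv order: image corners matched to model corners (+x+y),(+x-y),(-x-y),(-x+y)
    m=np.array([[lx/2,ly/2],[lx/2,-ly/2],[-lx/2,-ly/2],[-lx/2,ly/2]])
    def f(p):
        cs,sn=np.cos(p[2]),np.sin(p[2])
        P=np.c_[p[0]+cs*m[:,0]-sn*m[:,1],p[1]+sn*m[:,0]+cs*m[:,1],np.full(4,p[3] if freez else z)]
        return (proj(c,P)-uv).ravel()
    p0=list(x0)+([z] if freez else [])
    r=least_squares(f,p0); p=r.x.copy(); p[2]=np.degrees(p[2]); print(p.round(4),'rms px',np.sqrt(np.mean(r.fun**2)).round(2)); return p
E
python3 - <<'E'
from h import *
c=dict(vfov=61.58169110913416,cx=314.6361761219373,cy=235.3989810050776,position=np.array([0.59049438,0.25769027,0.37264154]),attitude=np.array([-0.25654195,0.25444573,-1.55117587]))
o=lambda pts,x,y,s:np.array([(x+(p[0]+.5)/s-.5,y+(p[1]+.5)/s-.5) for p in pts])
h=o([(210,388),(522,395),(507,648),(208,640)],255,145,6)
st=o([(68,48),(662,78),(627,518),(65,495)],255,145,6)
for fz in(0,1):
  fitrect(c,h,0.120,.030,.034,[.508,.256,0],fz)
  fitrect(c,st,0.006,.070,.090,[.508,.256,0],fz)
w=o([(172,168),(550,186)],255,145,6); print(ray(c,w,0.051))
E
```

```text
[ 0.508   0.257  -1.3742] rms px 0.47
[ 0.508   0.2578 -2.334 ] rms px 0.28
[ 0.5066  0.257  -1.3738  0.1154] rms px 0.2
[ 0.5077  0.2578 -2.3338  0.0043] rms px 0.2
[[0.53482428 0.2823755  0.051     ]
 [0.53263728 0.23185639 0.051     ]]
```

>>> arm_command(rows=[[0, 0.1, -2, 0, 0, -0.01], [-0.05, 0, -2, 0, 0, -0.01], [0, 0, -2, 0, 0, -0.01], [0, 0, -2, 0, 0, -0.01], [0, 0, -2, 0, 0, 0], [0, 0, -2, 0, 0, 0], [0, 0, -2, 0, 0, 0], [0, 0, -1.5, 0, 0, 0], [0, 0, -0.7, 0, 0, 0], [0, 0, -0.3, 0, 0, 0], [0, 0, 0, 0, 0, 0], [0, 0, 0, 0, 0, 0]])

```text
clock: 4.03
ee_pos: [0.5086, 0.2559, 0.0892]
eef_rot: [-1.19, 1.236, -1.237]
wrist_force: [0.1, 0.6, -0.1]
width: 1.001
```

Run:
```python
from h import *
from plant import arm
tool(arm.observe())
cv2.imwrite('pics/w2.png',arm.read_camera('wrist'))
im=arm.read_camera('scene'); crop(im,440,200,140,140,4,'pics/s2.png')
```

```text
t 4.03 pos [0.5086 0.2559 0.0892] yawx -92.16 down [ 1.3e-03  5.0e-04 -1.0e+00] F [ 0.13  0.6  -0.06] w 85.06
```

View pics/w2.png

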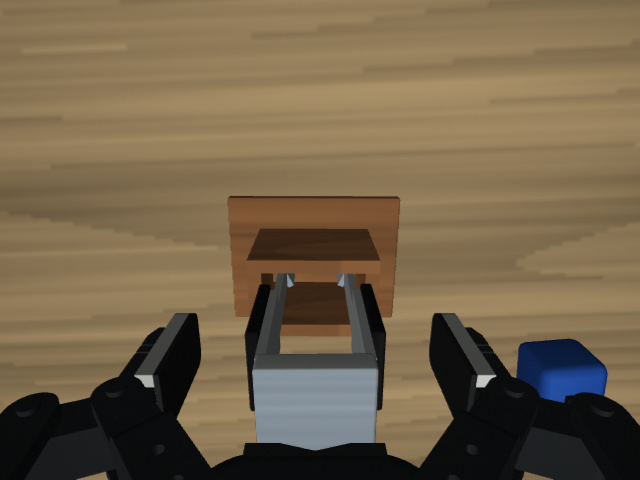

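View pics/s2.png

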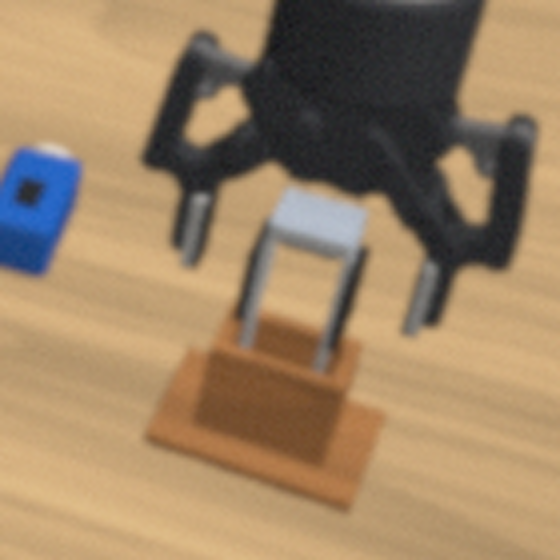

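>>> arm_command(rows=[[0, 0, 0, 0, 0, 0], [0, 0, 0, 0, 0, 0], [0, 0, 0, 0, 0, 0], [0, 0, 0, 0, 0, 0], [0, 0, 0, 0, 0, 0], [0, 0, 0, 0, 0, 0], [0, 0, 0, 0, 0, 0], [0, 0, 0, 0, 0, 0]], grip=-0.04, force=20)

```text
clock: 4.8
ee_pos: [0.5084, 0.2563, 0.089]
eef_rot: [-1.191, 1.236, -1.236]
wrist_force: [-1.1, -0.5, 5.3]
width: 0.487
```

Run:
```python
from h import *
from plant import arm
tool(arm.observe())
cv2.imwrite('pics/w3.png',arm.read_camera('wrist'))
im=arm.read_camera('scene'); crop(im,440,200,140,140,4,'pics/s3.png');tool(arm.observe())
```

```text
t 4.8 pos [0.5084 0.2563 0.089 ] yawx -92.13 down [ 6.e-04  4.e-04 -1.e+00] F [-1.09 -0.49  5.33] w 41.37
t 4.9 pos [0.5084 0.2563 0.089 ] yawx -92.13 down [ 6.e-04  4.e-04 -1.e+00] F [-1.36 -0.59  5.58] w 41.08
```

View pics/w3.png

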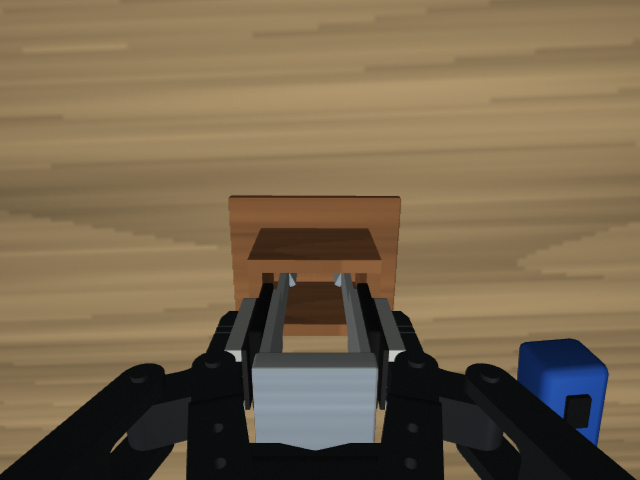

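View pics/s3.png

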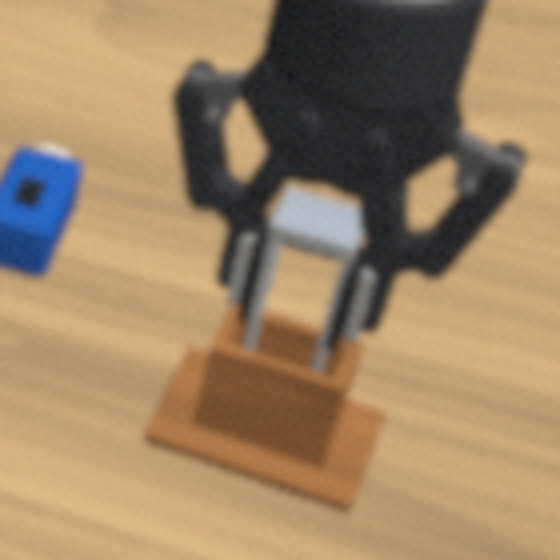

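>>> arm_command(rows=[[0, 0, 0.3, 0, 0, 0], [0, 0, 0.4, 0, 0, 0], [0, 0, 0.6, 0, 0, 0], [0, 0, 0.8, 0, 0, 0], [0, 0, 0.9, 0, 0, 0], [0, 0, 1, 0, 0, 0], [0, 0, 1, 0, 0, 0], [0, 0, 1, 0, 0, 0], [0, 0, 1, 0, 0, 0], [0, 0, 1, 0, 0, 0], [0, 0, 0.7, 0, 0, 0], [0, 0, 0.5, 0, 0, 0], [0, 0, 0.3, 0, 0, 0], [0, 0, 0, 0, 0, 0]])

```text
clock: 6.07
ee_pos: [0.5084, 0.2561, 0.184]
eef_rot: [-1.19, 1.236, -1.237]
wrist_force: [0.8, -0.7, -2.4]
width: 0.478
```

Run:
```python
from h import *
from plant import arm
tool(arm.observe())
cv2.imwrite('pics/w4.png',arm.read_camera('wrist'))
im=arm.read_camera('scene'); crop(im,420,140,160,200,3,'pics/s4.png');tool(arm.observe())
```

```text
t 6.07 pos [0.5084 0.2561 0.184 ] yawx -92.14 down [ 1.1e-03  5.0e-04 -1.0e+00] F [ 0.81 -0.7  -2.45] w 40.66
t 6.17 pos [0.5077 0.2559 0.1829] yawx -92.13 down [-7.e-04 -3.e-04 -1.e+00] F [-0.07 -0.33 -3.17] w 40.76
```

View pics/w4.png

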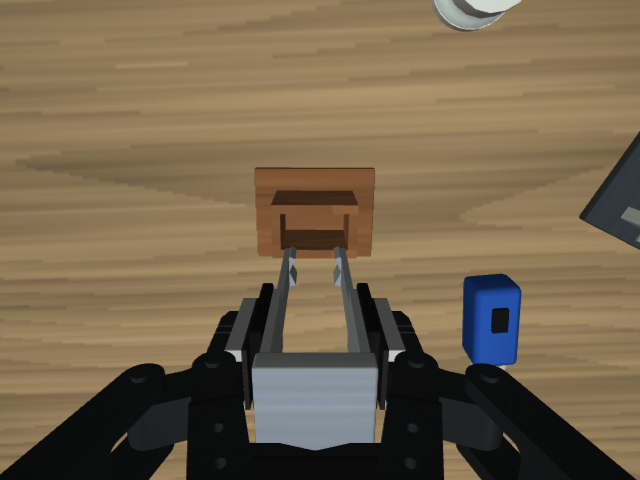

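View pics/s4.png

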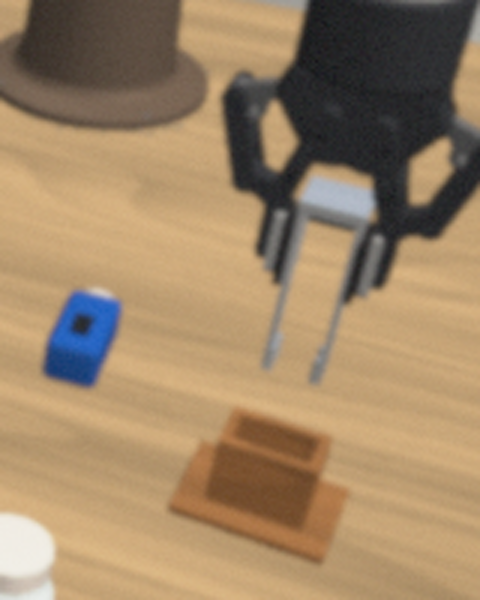

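>>> arm_command(rows=[[0.1, -0.8, 0, 0, 0, 0.01], [0.1, -1.6, 0, 0, 0, 0.02], [0.2, -2.4, 0, 0, 0, 0.03], [0.22, -2.8, 0, 0, 0, 0.032], [0.22, -3, 0, 0, 0, 0.032], [0.22, -3, 0, 0, 0, 0.032], [0.22, -3, 0, 0, 0, 0.032], [0.22, -3, 0, 0, 0, 0.032], [0.22, -3, 0, 0, 0, 0.032], [0.22, -3, 0, 0, 0, 0.032], [0.22, -3, 0, 0, 0, 0.032], [0.22, -3, 0, 0, 0, 0.032], [0.22, -3, 0, 0, 0, 0.032], [0.22, -3, 0, 0, 0, 0.032], [0.22, -3, 0, 0, 0, 0.032], [0.22, -3, 0, 0, 0, 0.032], [0.22, -3, 0, 0, 0, 0.032], [0.2, -2.4, 0, 0, 0, 0.03], [0.2, -1.6, 0, 0, 0, 0.02], [0.1, -0.8, 0, 0, 0, 0.01]])

```text
clock: 7.83
ee_pos: [0.5472, -0.2609, 0.1826]
eef_rot: [-1.415, 0.811, -0.811]
wrist_force: [0.8, 0.3, -2.5]
width: 0.482
```

>>> arm_command(rows=[[0.1, -0.6, 0, 0, 0, 0.01], [0, 0, 0, 0, 0, 0], [0, 0, 0, 0, 0, 0], [0, 0, 0, 0, 0, 0]])

```text
clock: 8.17
ee_pos: [0.5485, -0.2628, 0.1829]
eef_rot: [-1.417, 0.803, -0.801]
wrist_force: [-0.0, 0.3, -3.0]
width: 0.484
```

Run:
```python
from h import *
from plant import arm
import pickle
s=arm.observe();tool(s)
c=arm.calibration('wrist'); im=arm.read_camera('wrist'); tool(arm.observe())
pickle.dump((c,s),open('w5.pkl','wb'));cv2.imwrite('pics/w5.png',im)
```

```text
t 8.17 pos [ 0.5485 -0.2628  0.1829] yawx -58.97 down [-9.e-04  1.e-03 -1.e+00] F [-0.05  0.33 -2.99] w 41.1
t 8.22 pos [ 0.5486 -0.2627  0.183 ] yawx -58.95 down [-7.e-04  8.e-04 -1.e+00] F [ 0.7   0.07 -3.43] w 40.91
```

View pics/w5.png

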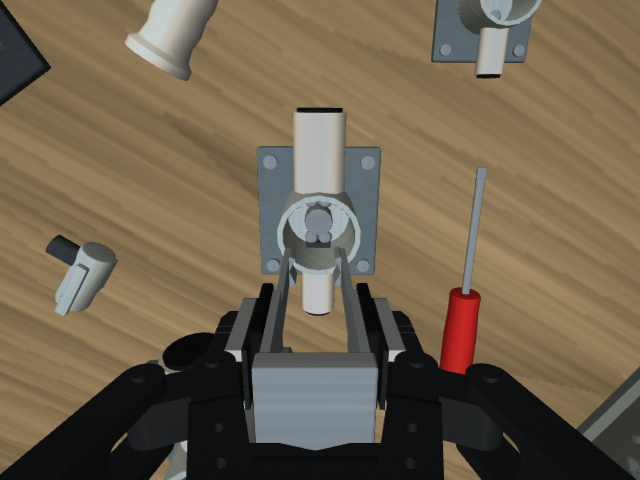

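Run:
```python
from h import *
im=cv2.imread('pics/w5.png'); crop(im,245,100,145,190,4,'pics/w5c.png')
```

```text
(no output)
```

View pics/w5c.png

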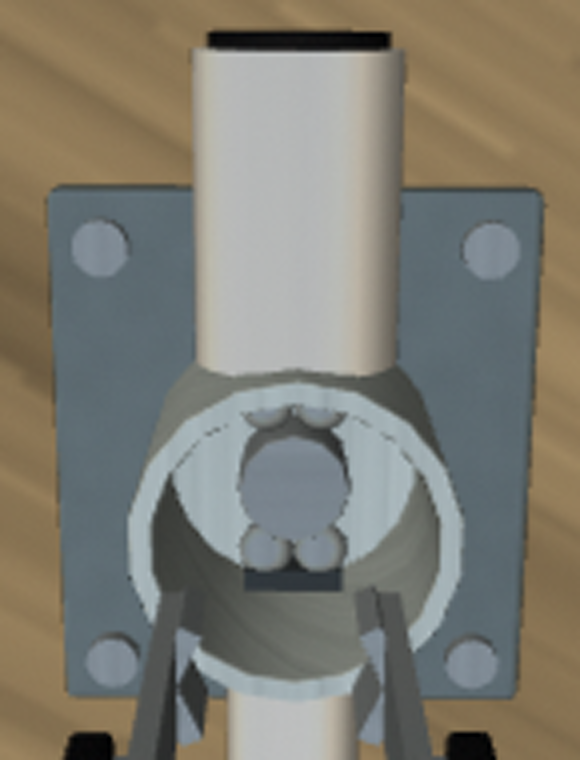

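Run:
```python
from h import *
import pickle
c,s=pickle.load(open('w5.pkl','rb'))
o=lambda pts:np.array([(245+(p[0]+.5)/4-.5,100+(p[1]+.5)/4-.5) for p in pts])
y=np.radians(31)
for fz in(0,1): fitrect(c,o([(50,187),(542,190),(516,698),(67,696)]),.008,.1,.09,[.549,-.264,y],fz)
def fitcirc(ext,r,z,name):
    u=o([(ext[0],0),(ext[1],0)])[:,0]; v=o([(0,ext[2]),(0,ext[3])])[:,1]
    t=np.linspace(0,2*np.pi,181)
    def f(p):
        q=proj(c,np.c_[p[0]+r*np.cos(t),p[1]+r*np.sin(t),np.full(181,z)])
        return [q[:,0].min()-u[0],q[:,0].max()-u[1],q[:,1].min()-v[0],q[:,1].max()-v[1]]
    R_=least_squares(f,[.549,-.264]); print(name,R_.x.round(4),R_.fun.round(2))
fitcirc((128,463,383,698),.027,.062,'mouth')
fitcirc((240,348,437,540),.010,.030,'pin')
M=R.from_rotvec(s['eef_rot']).as_matrix()
ax=M[:,2]; ay=-M[:,0]; up=-M[:,1]  # tongs x ~ tool z
im=cv2.resize(cv2.imread('pics/w5.png')[220:320,245:390],None,fx=5,fy=5,interpolation=cv2.INTER_CUBIC)
tip=s['ee_pos']-.083*up
for dz in(0,.016):
  for sx in(-.007,.007):
    for w in(-.016,-.013,.013,.016):
      q=proj(c,tip+dz*up+sx*ax+w*ay)[0]; cv2.circle(im,(int((q[0]-245+.5)*5),int((q[1]-220+.5)*5)),3,(0,0,255) if dz==0 else (0,255,0),-1)
hd=s['ee_pos']+.031*up
print('head pred',proj(c,[hd+a*ax+b*ay for a,b in((.015,.017),(.015,-.017))]).round(1))
cv2.imwrite('pics/w5o.png',im)
print(np.degrees(np.arctan2(ax[1],ax[0])))
```

```text
[ 0.5497 -0.2635 30.6868] rms px 0.55
[ 5.49300e-01 -2.63700e-01  3.06868e+01  6.00000e-03] rms px 0.36
mouth [ 0.5498 -0.2633] [-0.88  0.88 -1.03  1.24]
pin [ 0.5497 -0.2634] [-0.64  0.64 -0.65  0.7 ]
head pred [[254.  370.7]
 [383.2 370.7]]
31.030984558650747
```

View pics/w5o.png

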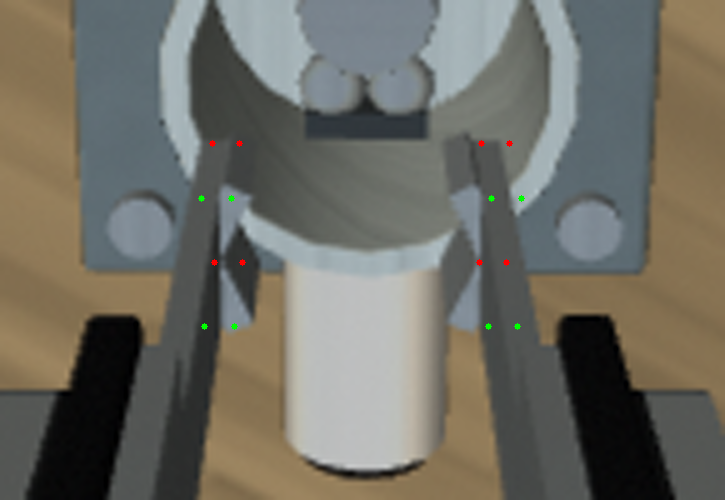

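>>> arm_command(rows=[[0.05, -0.1, -0.5, 0, 0, -0.005], [0.04, -0.1, -0.7, 0, 0, 0], [0, 0, -0.7, 0, 0, 0], [0, 0, -0.6, 0, 0, 0], [0, 0, -0.5, 0, 0, 0], [0, 0, 0, 0, 0, 0], [0, 0, 0, 0, 0, 0], [0, 0, 0, 0, 0, 0]])

```text
clock: 8.88
ee_pos: [0.5499, -0.2661, 0.1533]
eef_rot: [-1.416, 0.806, -0.806]
wrist_force: [-0.4, 0.1, -2.6]
width: 0.486
```

```bash
cat > ov.py <<'E'
# look, overlay predicted circles
from h import *
from plant import arm
import pickle
def look(n,circs,box,sc):
    s=arm.observe();M=tool(s);c=arm.calibration('wrist'); im=arm.read_camera('wrist')
    pickle.dump((c,s),open(n+'.pkl','wb'));cv2.imwrite(f'pics/{n}.png',im)
    x0,y0,w,h=box
    b=cv2.resize(im[y0:y0+h,x0:x0+w],None,fx=sc,fy=sc,interpolation=cv2.INTER_CUBIC)
    t=np.linspace(0,2*np.pi,60)
    for (x,y,z,r) in circs:
        for q in proj(c,np.c_[x+r*np.cos(t),y+r*np.sin(t),np.full(60,z)]):
            cv2.circle(b,(int((q[0]-x0+.5)*sc),int((q[1]-y0+.5)*sc)),1,(0,0,255),-1)
    ax=M[:,2]; ay=-M[:,0]; up=-M[:,1]; tip=s['ee_pos']-.083*up
    for dz in(0,.016):
      for sx in(-.007,.007):
        for w in(-.016,-.013,.013,.016):
          q=proj(c,tip+dz*up+(sx+.0008)*ax+(w+.001)*ay)[0]; cv2.circle(b,(int((q[0]-x0+.5)*sc),int((q[1]-y0+.5)*sc)),2,(0,255,255) if dz==0 else (0,255,0),-1)
    cv2.imwrite(f'pics/{n}o.png',b)
E
python3 - <<'E'
from ov import *
look('w6',[(.5497,-.2634,.062,.023),(.5497,-.2634,.030,.010)],(235,160,160,120),5)
E
```

```text
t 8.88 pos [ 0.5499 -0.2661  0.1533] yawx -59.3 down [ 3.e-04 -1.e-04 -1.e+00] F [-0.44  0.11 -2.63] w 41.3
```

View pics/w6o.png

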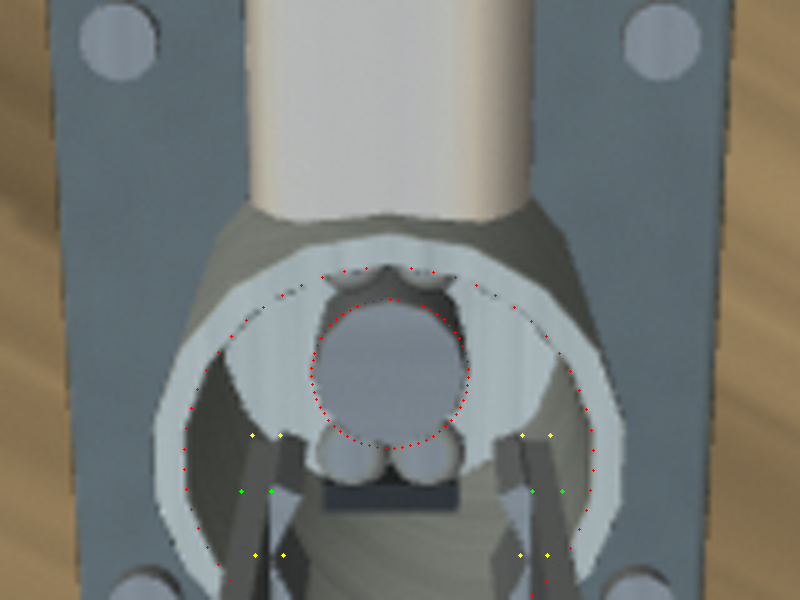

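>>> arm_command(rows=[[-0.03, 0.07, 0, 0, 0, 0], [0, 0.06, -0.3, 0, 0, 0], [0, 0, -0.4, 0, 0, 0], [0, 0, -0.4, 0, 0, 0], [0, 0, -0.4, 0, 0, 0], [0, 0, -0.4, 0, 0, 0], [0, 0, -0.4, 0, 0, 0], [0, 0, -0.4, 0, 0, 0], [0, 0, -0.3, 0, 0, 0], [0, 0, 0, 0, 0, 0], [0, 0, 0, 0, 0, 0]])

```text
clock: 9.85
ee_pos: [0.5492, -0.2646, 0.1229]
eef_rot: [-1.416, 0.807, -0.806]
wrist_force: [0.1, -0.4, -2.0]
width: 0.482
```

Run:
```python
from ov import *
look('w7',[(.5497,-.2634,.062,.023),(.5497,-.2634,.030,.010)],(235,190,160,120),5)
```

```text
t 9.85 pos [ 0.5492 -0.2646  0.1229] yawx -59.3 down [-6.e-04  4.e-04 -1.e+00] F [ 0.06 -0.43 -1.97] w 40.98
```

View pics/w7o.png

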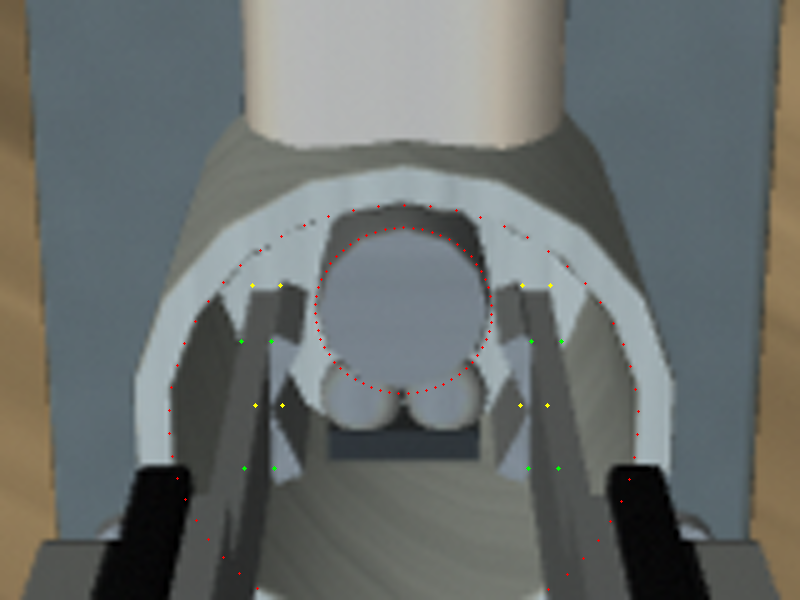

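>>> arm_command(rows=[[0, 0, -0.3, 0, 0, 0], [0, 0, -0.3, 0, 0, 0], [0, 0, -0.3, 0, 0, 0], [0, 0, -0.3, 0, 0, 0], [0, 0, -0.3, 0, 0, 0], [0, 0, -0.3, 0, 0, 0], [0, 0, -0.3, 0, 0, 0], [0, 0, -0.25, 0, 0, 0], [0, 0, -0.2, 0, 0, 0], [0, 0, -0.1, 0, 0, 0], [0, 0, 0, 0, 0, 0], [0, 0, 0, 0, 0, 0]])

```text
clock: 10.9
ee_pos: [0.5495, -0.2647, 0.0968]
eef_rot: [-1.416, 0.806, -0.806]
wrist_force: [-0.5, -0.4, -3.2]
width: 0.483
```

Run:
```python
from ov import *
look('w8',[(.5497,-.2634,.062,.023),(.5497,-.2634,.030,.010)],(235,190,160,120),5)
```

```text
t 10.9 pos [ 0.5495 -0.2647  0.0968] yawx -59.3 down [ 0. -0. -1.] F [-0.55 -0.37 -3.21] w 41.07
```

View pics/w8o.png

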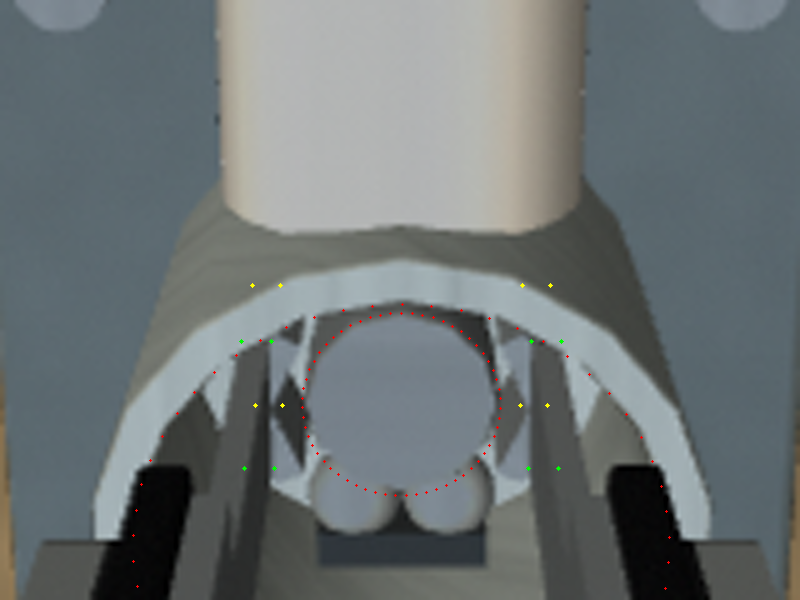

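>>> arm_command(rows=[[0, 0, 0, 0, 0, 0], [0, 0, 0, 0, 0, 0], [0, 0, 0, 0, 0, 0], [0, 0, 0, 0, 0, 0]], grip=-0.13, force=30)

```text
clock: 11.28
ee_pos: [0.5496, -0.2648, 0.097]
eef_rot: [-1.416, 0.806, -0.807]
wrist_force: [-0.0, -0.0, -2.1]
width: 0.432
```

>>> arm_command(rows=[[0, 0, 0, 0, 0, 0], [0, 0, 0, 0, 0, 0], [0, 0, 0, 0, 0, 0], [0, 0, 0, 0, 0, 0], [0, 0, 0, 0, 0, 0]], grip=-0.4, force=44)

```text
clock: 11.7
ee_pos: [0.5496, -0.2648, 0.0972]
eef_rot: [-1.416, 0.806, -0.807]
wrist_force: [-1.0, 0.5, 0.5]
width: 0.42
```

Run:
```python
from ov import *
look('w9',[],(235,190,160,120),5)
```

```text
t 11.7 pos [ 0.5496 -0.2648  0.0972] yawx -59.3 down [ 5.e-04 -2.e-04 -1.e+00] F [-0.97  0.46  0.54] w 35.74
```

View pics/w9o.png

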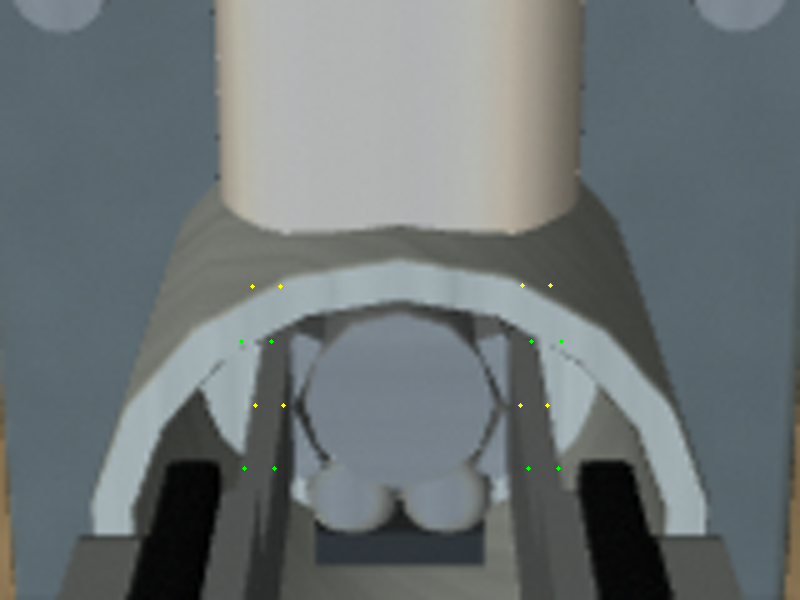

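>>> arm_command(rows=[[0, 0, 0.1, 0, 0, 0], [0, 0, 0.2, 0, 0, 0], [0, 0, 0.3, 0, 0, 0], [0, 0, 0.4, 0, 0, 0], [0, 0, 0.5, 0, 0, 0], [0, 0, 0.6, 0, 0, 0], [0, 0, 0.6, 0, 0, 0], [0, 0, 0.6, 0, 0, 0], [0, 0, 0.6, 0, 0, 0], [0, 0, 0.6, 0, 0, 0], [0, 0, 0.6, 0, 0, 0], [0, 0, 0.6, 0, 0, 0], [0, 0, 0.6, 0, 0, 0], [0, 0, 0.6, 0, 0, 0], [0, 0, 0.6, 0, 0, 0], [0, 0, 0.4, 0, 0, 0], [0, 0, 0.2, 0, 0, 0], [0, 0, 0, 0, 0, 0], [0, 0, 0, 0, 0, 0], [0, 0, 0, 0, 0, 0]])

```text
clock: 13.42
ee_pos: [0.5491, -0.2645, 0.1773]
eef_rot: [-1.416, 0.807, -0.805]
wrist_force: [-0.4, -0.6, -3.3]
width: 0.419
```

Run:
```python
from ov import *
look('w10',[],(235,170,160,120),5)
```

```text
t 13.42 pos [ 0.5491 -0.2645  0.1773] yawx -59.3 down [-8.e-04  5.e-04 -1.e+00] F [-0.38 -0.56 -3.28] w 35.65
```

View pics/w10o.png

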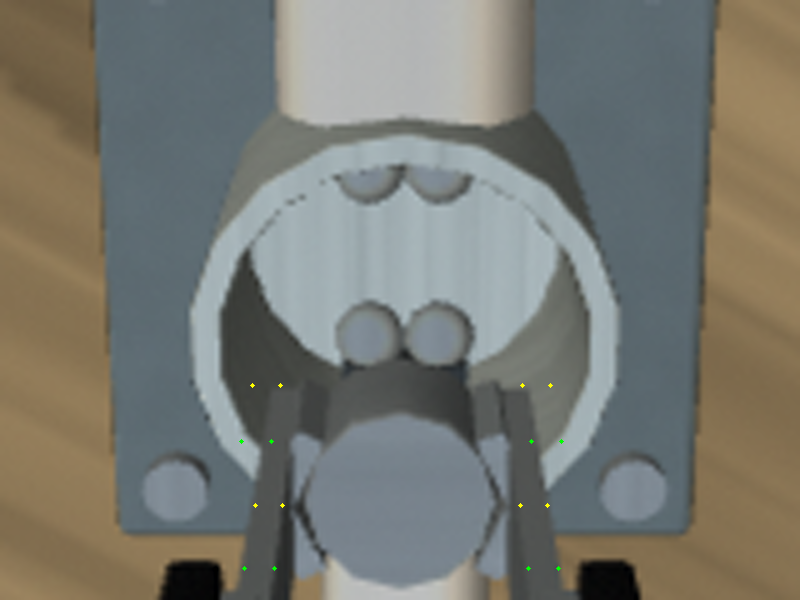

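>>> arm_command(rows=[[-0.1, 0.5, 0, 0, 0, -0.02], [-0.15, 1, 0, 0, 0, -0.04], [-0.15, 1.4, 0, 0, 0, -0.06], [-0.15, 1.5, 0, 0, 0, -0.06], [-0.15, 1.5, 0, 0, 0, -0.06], [-0.15, 1.5, 0, 0, 0, -0.06], [-0.15, 1.5, 0, 0, 0, -0.06], [-0.15, 1.5, 0, 0, 0, -0.06], [-0.15, 1.5, 0, 0, 0, -0.06], [-0.15, 1.5, 0, 0, 0, -0.06], [-0.15, 1.5, 0, 0, 0, -0.06], [-0.15, 1.5, 0, 0, 0, -0.06], [-0.15, 1.5, 0, 0, 0, -0.06], [-0.2, 1.5, 0, 0, 0, -0.06], [-0.2, 1.5, 0, 0, 0, -0.06], [-0.2, 1.5, 0, 0, 0, -0.06], [-0.2, 1.5, 0, 0, 0, -0.06], [-0.2, 1.3, 0, 0, 0, -0.04], [-0.1, 0.8, 0, 0, 0, -0.02], [-0.05, 0.4, 0, 0, 0, -0.01]])

```text
clock: 15.13
ee_pos: [0.5184, 0.0004, 0.1775]
eef_rot: [-0.934, 1.564, -1.562]
wrist_force: [-0.4, 0.5, -4.2]
width: 0.419
```

>>> arm_command(rows=[[0, 0, 0, 0, 0, -0.025], [0, 0, 0, 0, 0, -0.01], [0, 0, 0, 0, 0, 0], [0, 0, 0, 0, 0, 0]])

```text
clock: 15.47
ee_pos: [0.5189, -0.001, 0.1777]
eef_rot: [-0.911, 1.587, -1.587]
wrist_force: [0.1, -0.6, -3.2]
width: 0.419
```

Run:
```python
from ov import *
look('w11',[(.5195,.0002,.018,.009)],(235,100,160,120),5)
```

```text
t 15.47 pos [ 0.5189 -0.001   0.1777] yawx -120.31 down [-1.e-04 -1.e-04 -1.e+00] F [ 0.09 -0.63 -3.16] w 35.62
```

View pics/w11.png

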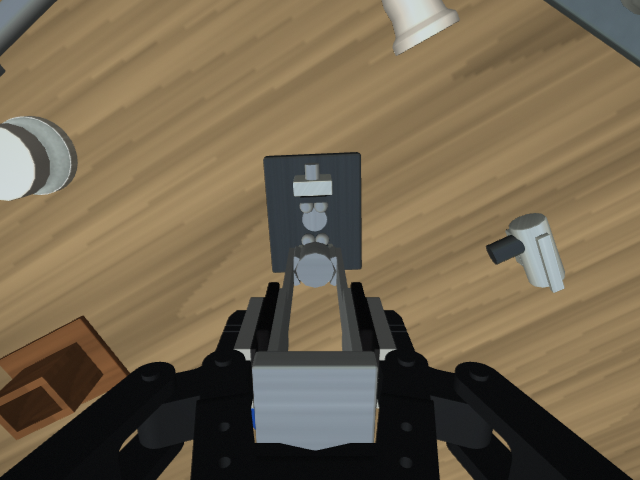

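View pics/w11o.png

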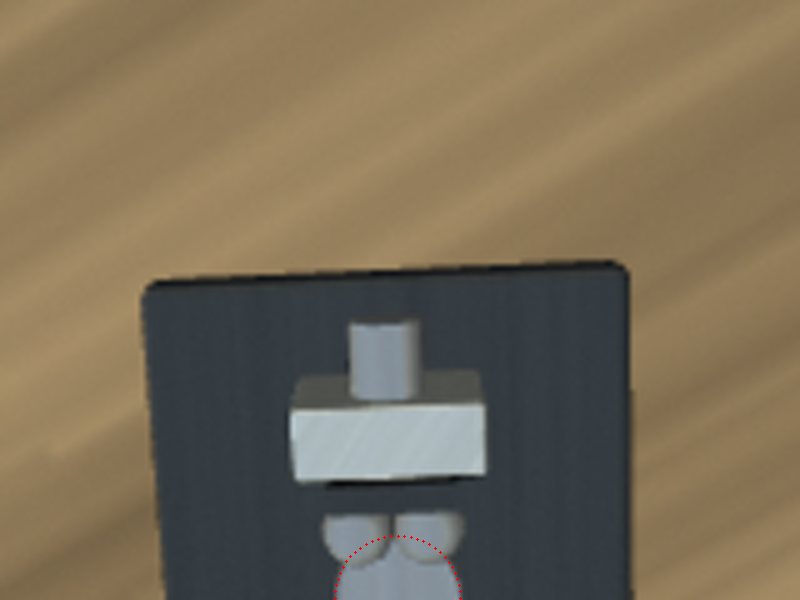

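Run:
```python
from h import *
im=cv2.imread('pics/w11.png'); crop(im,255,145,120,150,4,'pics/w11c.png')
```

```text
(no output)
```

View pics/w11c.png

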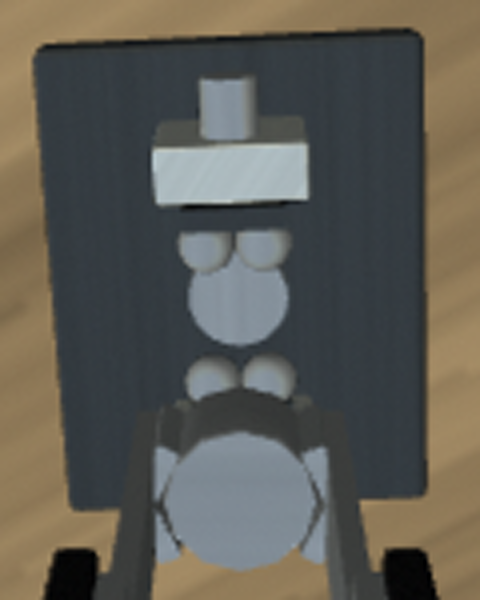

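Run:
```python
from h import *
import pickle
c,s=pickle.load(open('w11.pkl','rb'))
M=tool(s); ax=M[:,2]; ay=-M[:,0]
o=lambda pts:np.array([(255+(p[0]+.5)/4-.5,145+(p[1]+.5)/4-.5) for p in pts])
y=np.radians(-28)
for fz in(0,1): fitrect(c,o([(36,54),(423,37),(427,497),(72,511)]),.010,.09,.07,[.5195,0,y],fz)
def fc(ext,r,z,name):
    u=o([(ext[0],0),(ext[1],0)])[:,0]; v=o([(0,ext[2]),(0,ext[3])])[:,1]
    t=np.linspace(0,2*np.pi,181)
    def f(p):
        q=proj(c,np.c_[p[0]+r*np.cos(t),p[1]+r*np.sin(t),np.full(181,z)])
        return [q[:,0].min()-u[0],q[:,0].max()-u[1],q[:,1].max()-v[1]]+([q[:,1].min()-v[0]] if ext[2] else [])
    R_=least_squares(f,[.519,0]); print(name,R_.x.round(4),R_.fun.round(2)); return R_.x
p=fc((188,289,None,347) if 0 else (188,289,0,347),.009,.018,'ped')
zt=s['ee_pos'][2]-.083-.0015+.018
q=fc((164,316,432,568),.010,zt,'pin top')
d=np.r_[p-q,0]; print('shift',d, 'tongs offset from tcp along ax,ay',(np.r_[q,0]-np.r_[s['ee_pos'][:2],0])@ax,(np.r_[q,0]-np.r_[s['ee_pos'][:2],0])@ay)
# block line
b=ray(c,o([(153,207),(308,202)]),.026); print(b)
```

```text
t 15.47 pos [ 0.5189 -0.001   0.1777] yawx -120.31 down [-1.e-04 -1.e-04 -1.e+00] F [ 0.09 -0.63 -3.16] w 35.62
[ 5.19000e-01  1.00000e-04 -2.79149e+01] rms px 1.04
[ 5.17800e-01  8.00000e-04 -2.79141e+01  4.30000e-03] rms px 0.14
ped [5.19e-01 4.00e-04] [ 0.18 -0.18 -0.  ]
pin top [ 5.196e-01 -3.000e-04] [-0.87  0.87  1.34 -1.23]
shift [-0.00066681  0.00064944  0.        ] tongs offset from tcp along ax,ay 0.00020784161803654127 0.0010104802426185685
[[ 0.54279124  0.00349309  0.026     ]
 [ 0.53005448 -0.02000025  0.026     ]]
```

>>> arm_command(rows=[[-0.03, 0.03, -0.3, 0, 0, 0.02], [-0.03, 0.03, -0.6, 0, 0, 0.022], [0, 0, -0.8, 0, 0, 0], [0, 0, -0.8, 0, 0, 0], [0, 0, -0.8, 0, 0, 0], [0, 0, -0.7, 0, 0, 0], [0, 0, -0.5, 0, 0, 0], [0, 0, -0.3, 0, 0, 0], [0, 0, 0, 0, 0, 0], [0, 0, 0, 0, 0, 0], [0, 0, 0, 0, 0, 0]])

```text
clock: 16.43
ee_pos: [0.5188, -0.0001, 0.1302]
eef_rot: [-0.937, 1.558, -1.559]
wrist_force: [0.3, -0.9, -3.7]
width: 0.419
```

Run:
```python
from ov import *
look('w12',[(.519,.0002,.018,.009)],(235,160,160,120),5)
im=arm.read_camera('scene'); crop(im,310,180,120,130,4,'pics/s12.png')
```

```text
t 16.43 pos [ 5.188e-01 -1.000e-04  1.302e-01] yawx -117.92 down [ 9.e-04 -0.e+00 -1.e+00] F [ 0.27 -0.9  -3.69] w 35.6
```

View pics/w12o.png

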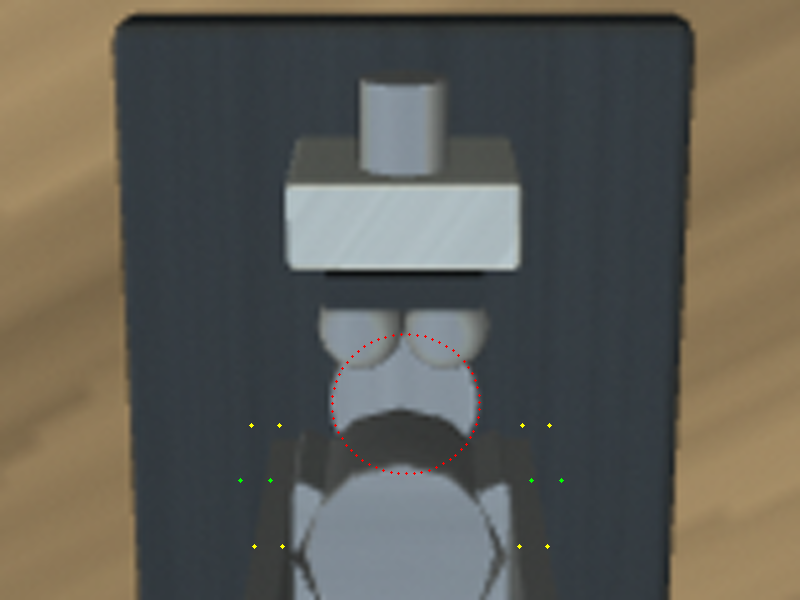

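View pics/s12.png

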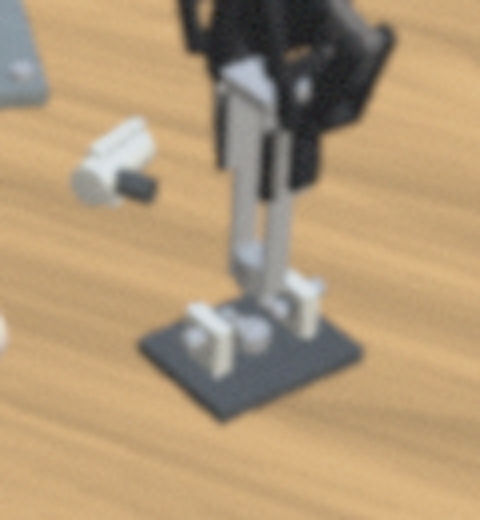

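```bash
python3 - <<'E'
from h import *
import pickle
c,s=pickle.load(open('w12.pkl','rb'))
M=tool(s); ax=M[:,2]; ay=-M[:,0]; up=-M[:,1]
print('tcp rel jig along ax,ay mm',1e3*((s['ee_pos']-[.519,.0002,0])@ax),1e3*((s['ee_pos']-[.519,.0002,0])@ay))
for e in(0,.0005,.001):
  for h in (-.0835,-.0845,-.0855):
    b=s['ee_pos']+up*h+ax*(e+.010)+ay*.001; t=s['ee_pos']+up*(h+.018)+ax*(e+.010)+ay*.001
    print(e,h,proj(c,[b,t])[:,1].round(2))
print('ped front', proj(c,np.array([.519,.0002,.018])+.009*ax))
for dz in (.0,.001): print(proj(c,np.array([.519,.0002,.018])-.009*ax*0))
E
python3 - <<'E'
import sys; sys.path.insert(0,'.')
import cv2,numpy as np
im=cv2.imread('pics/w12.png')
print(im[225:270,315].mean(1).astype(int).tolist())
E
```

```text
t 16.43 pos [ 5.188e-01 -1.000e-04  1.302e-01] yawx -117.92 down [ 9.e-04 -0.e+00 -1.e+00] F [ 0.27 -0.9  -3.69] w 35.6
tcp rel jig along ax,ay mm 0.06256589308509736 -0.3422434050118647
0 -0.0835 [240.5  252.57]
0 -0.0845 [239.88 251.85]
0 -0.0855 [239.27 251.13]
0.0005 -0.0835 [239.62 251.63]
0.0005 -0.0845 [239.   250.91]
0.0005 -0.0855 [238.4  250.19]
0.001 -0.0835 [238.73 250.68]
0.001 -0.0845 [238.12 249.96]
0.001 -0.0855 [237.52 249.25]
ped front [[315.71482092 226.42489536]]
[[315.70906607 240.48921808]]
[[315.70906607 240.48921808]]
[68, 85, 121, 139, 140, 144, 145, 144, 145, 145, 144, 144, 145, 145, 145, 142, 118, 56, 56, 56, 56, 55, 56, 58, 59, 61, 61, 78, 128, 143, 142, 143, 144, 142, 140, 140, 138, 138, 137, 136, 135, 137, 137, 138, 139]
```

>>> arm_command(rows=[[0, 0, -0.3, 0, 0, 0], [0, 0, -0.4, 0, 0, 0], [0, 0, -0.4, 0, 0, 0], [0, 0, -0.3, 0, 0, 0], [0, 0, -0.2, 0, 0, 0], [0, 0, -0.2, 0, 0, 0], [0, 0, -0.2, 0, 0, 0], [0, 0, -0.1, 0, 0, 0], [0, 0, -0.1, 0, 0, 0], [0, 0, -0.1, 0, 0, 0], [0, 0, 0, 0, 0, 0], [0, 0, 0, 0, 0, 0]])

```text
clock: 17.53
ee_pos: [0.5183, -0.0001, 0.1065]
eef_rot: [-0.938, 1.558, -1.558]
wrist_force: [1.5, -1.7, -2.4]
width: 0.419
```

Run:
```python
from ov import *
look('w13',[(.519,.0002,.018,.009)],(235,190,160,120),5)
im=arm.read_camera('scene'); crop(im,310,180,120,130,4,'pics/s13.png');tool(arm.observe())
```

```text
t 17.53 pos [ 5.183e-01 -1.000e-04  1.065e-01] yawx -117.91 down [ 2.e-04 -0.e+00 -1.e+00] F [ 1.54 -1.68 -2.42] w 35.58
t 17.63 pos [ 5.183e-01 -1.000e-04  1.065e-01] yawx -117.92 down [ 0.  0. -1.] F [ 1.   -0.65 -4.07] w 35.32
```

View pics/w13o.png

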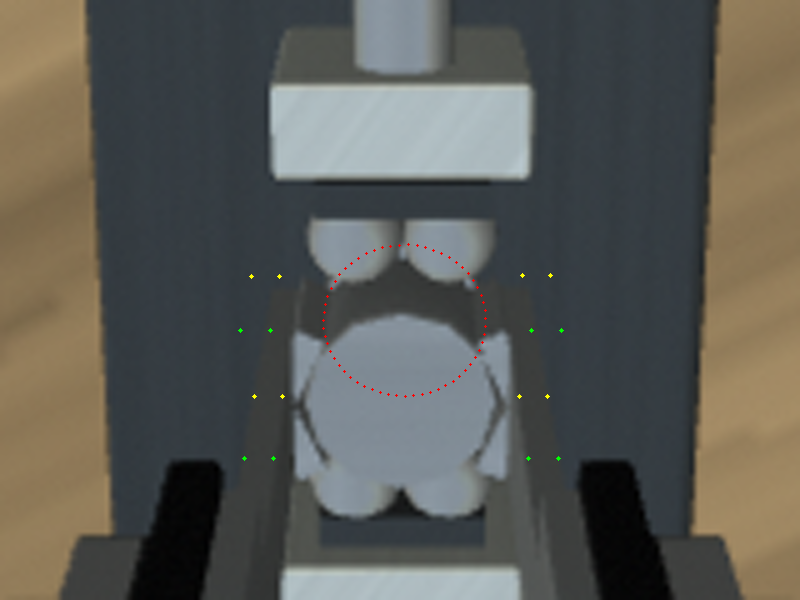

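>>> arm_command(rows=[[0, 0, -0.1, 0, 0, 0], [0, 0, -0.1, 0, 0, 0], [0, 0, -0.1, 0, 0, 0], [0, 0, 0, 0, 0, 0], [0, 0, 0, 0, 0, 0]])

```text
clock: 18.05
ee_pos: [0.5183, -0.0001, 0.1036]
eef_rot: [-0.938, 1.558, -1.558]
wrist_force: [0.9, -1.7, -2.7]
width: 0.421
```

>>> arm_command(rows=[[0, 0, -0.05, 0, 0, 0], [0, 0, -0.05, 0, 0, 0], [0, 0, 0, 0, 0, 0], [0, 0, 0, 0, 0, 0]])

```text
clock: 18.38
ee_pos: [0.5185, -0.0002, 0.1032]
eef_rot: [-0.938, 1.558, -1.558]
wrist_force: [-0.8, -1.1, 2.0]
width: 0.417
```

>>> arm_command(rows=[[0, 0, -0.05, 0, 0, 0], [0, 0, 0, 0, 0, 0], [0, 0, 0, 0, 0, 0]])

```text
clock: 18.63
ee_pos: [0.5186, -0.0002, 0.1031]
eef_rot: [-0.938, 1.558, -1.558]
wrist_force: [-0.9, -1.6, 5.6]
width: 0.419
```

>>> arm_command(rows=[[0, 0, -0.05, 0, 0, 0], [0, 0, -0.05, 0, 0, 0], [0, 0, 0, 0, 0, 0], [0, 0, 0, 0, 0, 0]])

```text
clock: 18.97
ee_pos: [0.5187, -0.0002, 0.1031]
eef_rot: [-0.938, 1.558, -1.558]
wrist_force: [-2.4, -2.0, 10.6]
width: 0.422
```

Run:
```python
from ov import *
look('w14',[(.519,.0002,.018,.009)],(235,190,160,120),5)
```

```text
t 18.97 pos [ 5.187e-01 -2.000e-04  1.031e-01] yawx -117.91 down [-0.e+00 -1.e-04 -1.e+00] F [-2.44 -2.04 10.65] w 35.83
```

View pics/w14o.png

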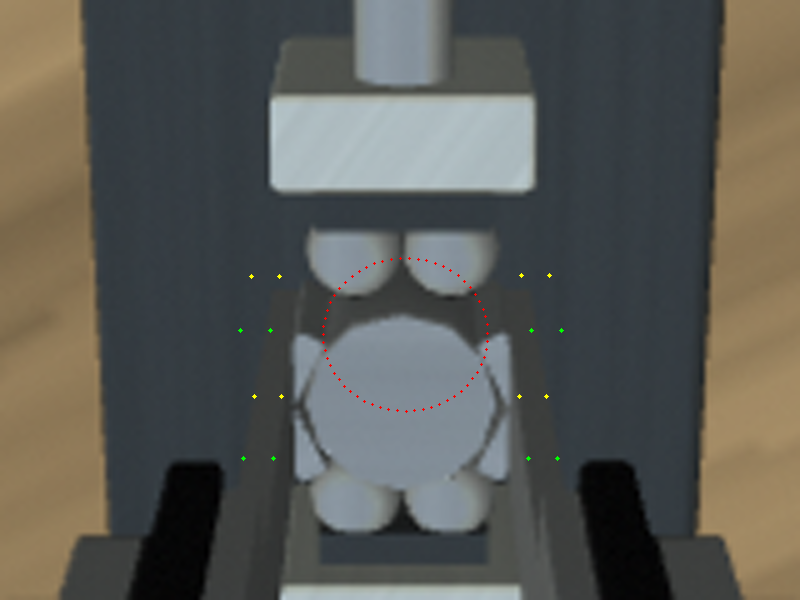

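>>> arm_command(rows=[[0, 0, -0.05, 0, 0, 0], [0, 0, -0.05, 0, 0, 0], [0, 0, -0.05, 0, 0, 0], [0, 0, 0, 0, 0, 0], [0, 0, 0, 0, 0, 0]])

```text
clock: 19.43
ee_pos: [0.5189, -0.0002, 0.103]
eef_rot: [-0.939, 1.558, -1.558]
wrist_force: [-6.0, 0.1, 19.8]
width: 0.422
```

>>> arm_command(rows=[[0, 0, -0.02, 0, 0, 0], [0, 0, 0, 0, 0, 0], [0, 0, 0, 0, 0, 0], [0, 0, 0, 0, 0, 0], [0, 0, 0, 0, 0, 0], [0, 0, 0, 0, 0, 0], [0, 0, 0, 0, 0, 0], [0, 0, 0, 0, 0, 0], [0, 0, 0, 0, 0, 0]])

```text
clock: 20.18
ee_pos: [0.5189, -0.0002, 0.103]
eef_rot: [-0.939, 1.558, -1.558]
wrist_force: [-5.7, -0.3, 20.7]
width: 0.419
```

Run:
```python
from ov import *
look('w15',[(.519,.0002,.018,.009)],(235,190,160,120),5)
im=arm.read_camera('scene'); crop(im,310,180,120,130,4,'pics/s15.png');tool(arm.observe())
```

```text
t 20.18 pos [ 5.189e-01 -2.000e-04  1.030e-01] yawx -117.9 down [-3.e-04 -3.e-04 -1.e+00] F [-5.69 -0.31 20.72] w 35.63
t 20.28 pos [ 5.189e-01 -2.000e-04  1.029e-01] yawx -117.9 down [-3.e-04 -2.e-04 -1.e+00] F [-5.16 -0.3  20.45] w 36.04
```

View pics/w15o.png

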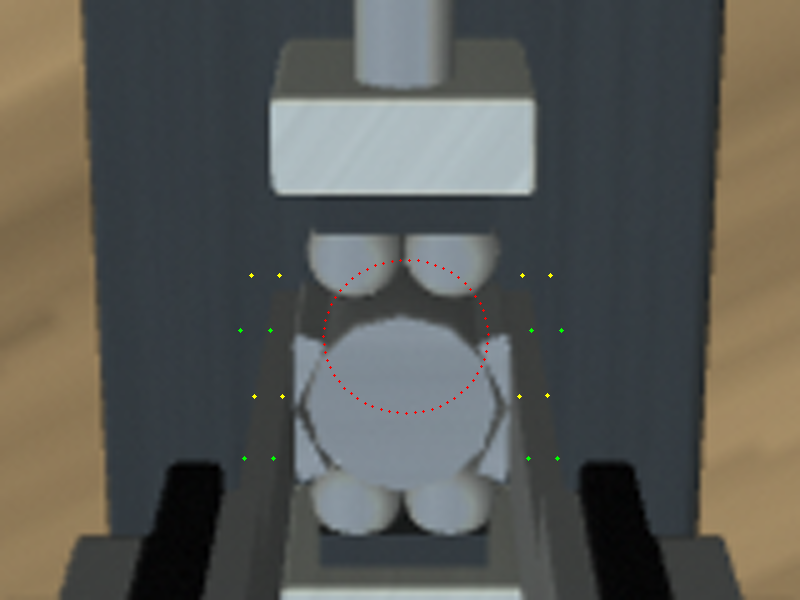

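View pics/s15.png

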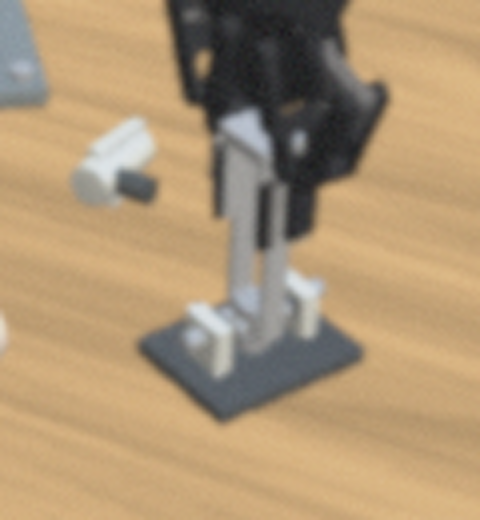

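>>> arm_command(rows=[[0, 0, 0, 0, 0, 0], [0, 0, 0, 0, 0, 0], [0, 0, 0, 0, 0, 0], [0, 0, 0.05, 0, 0, 0], [0, 0, 0.1, 0, 0, 0], [0, 0, 0.1, 0, 0, 0], [0, 0, 0.05, 0, 0, 0], [0, 0, 0, 0, 0, 0], [0, 0, 0, 0, 0, 0]])

```text
clock: 21.03
ee_pos: [0.5186, -0.0001, 0.1031]
eef_rot: [-0.938, 1.558, -1.558]
wrist_force: [-0.9, -1.5, 7.1]
width: 0.417
```

>>> arm_command(rows=[[0, 0, 0, 0, 0, 0], [0, 0, 0, 0, 0, 0], [0, 0, 0, 0, 0, 0], [0, 0, 0, 0, 0, 0], [0, 0, 0, 0, 0, 0], [0, 0, 0, 0, 0, 0]], grip=-0.03, force=20)

```text
clock: 21.53
ee_pos: [0.5179, 0.0, 0.1021]
eef_rot: [-0.939, 1.559, -1.558]
wrist_force: [0.3, -0.2, -3.1]
width: 0.485
```

Run:
```python
from ov import *
look('w16',[(.519,.0002,.018,.009)],(235,190,160,120),5)
```

```text
t 21.53 pos [0.5179 0.     0.1021] yawx -117.92 down [-1.1e-03  2.0e-04 -1.0e+00] F [ 0.26 -0.23 -3.07] w 41.2
```

View pics/w16o.png

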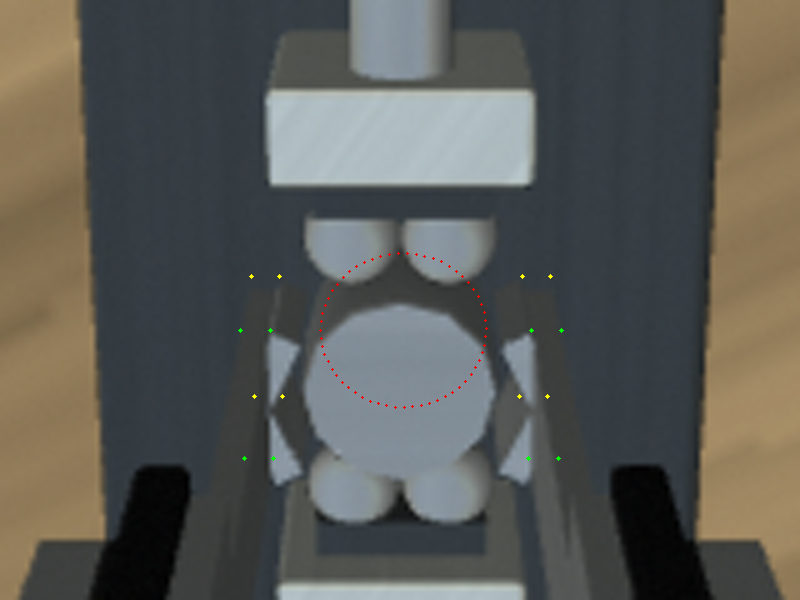

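>>> arm_command(rows=[[0, 0, 0.1, 0, 0, 0], [0, 0, 0.2, 0, 0, 0], [0, 0, 0.3, 0, 0, 0], [0, 0, 0.4, 0, 0, 0], [0, 0, 0.5, 0, 0, 0], [0, 0, 0.6, 0, 0, 0], [0, 0, 0.7, 0, 0, 0], [0, 0, 0.8, 0, 0, 0], [0, 0, 0.8, 0, 0, 0], [0, 0, 0.8, 0, 0, 0], [0, 0, 0.8, 0, 0, 0], [0, 0, 0.8, 0, 0, 0], [0, 0, 0.8, 0, 0, 0], [0, 0, 0.6, 0, 0, 0], [0, 0, 0.4, 0, 0, 0], [0, 0, 0.2, 0, 0, 0], [0, 0, 0, 0, 0, 0]])

```text
clock: 23.0
ee_pos: [0.5186, -0.0001, 0.1911]
eef_rot: [-0.937, 1.558, -1.559]
wrist_force: [0.7, 0.0, -3.3]
width: 0.486
```

Run:
```python
from ov import *
look('w17',[(.519,.0002,.036,.010)],(235,140,160,120),5)
```

```text
t 23.0 pos [ 5.186e-01 -1.000e-04  1.911e-01] yawx -117.91 down [ 8.e-04 -1.e-04 -1.e+00] F [ 0.75  0.02 -3.25] w 41.31
```

View pics/w17o.png

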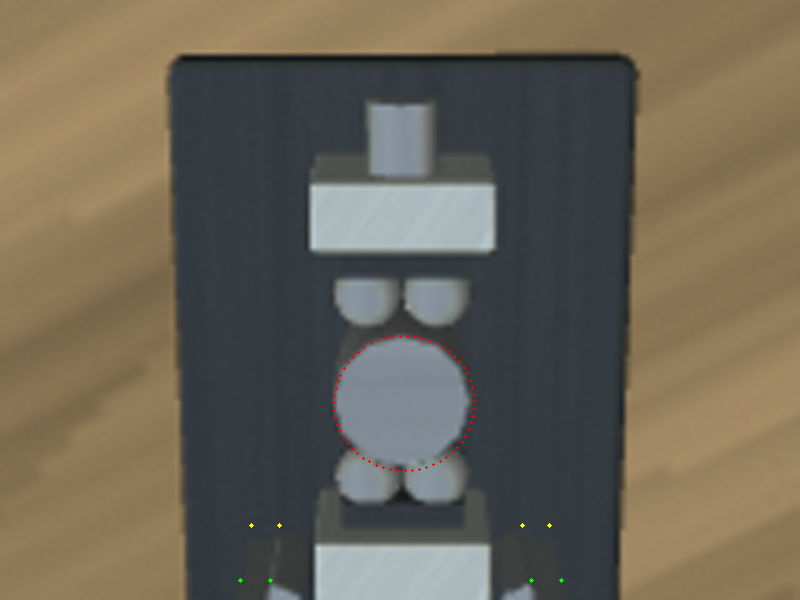

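>>> arm_command(rows=[[0, 0.6, 0, 0, 0, 0.01], [-0.05, 1.2, 0, 0, 0, 0.02], [-0.06, 1.6, 0, 0, 0, 0.03], [-0.06, 1.6, 0, 0, 0, 0.03], [-0.06, 1.6, 0, 0, 0, 0.03], [-0.06, 1.6, 0, 0, 0, 0.03], [-0.06, 1.6, 0, 0, 0, 0.03], [-0.06, 1.6, 0, 0, 0, 0.03], [-0.06, 1.6, 0, 0, 0, 0.03], [-0.06, 1.6, 0, 0, 0, 0.03], [-0.06, 1.6, 0, 0, 0, 0.03], [-0.06, 1.6, 0, 0, 0, 0.03], [-0.06, 1.6, 0, 0, 0, 0.03], [-0.06, 1.6, 0, 0, 0, 0.03], [-0.06, 1.6, 0, 0, 0, 0.03], [-0.06, 1.4, 0, 0, 0, 0.015], [-0.06, 1, 0, 0, 0, 0.01], [-0.06, 0.6, 0, 0, 0, 0], [0, 0, 0, 0, 0, 0], [0, 0, 0, 0, 0, 0]])

```text
clock: 24.72
ee_pos: [0.508, 0.2559, 0.1904]
eef_rot: [-1.19, 1.24, -1.24]
wrist_force: [0.0, -0.6, -2.9]
width: 0.483
```

>>> arm_command(rows=[[0, 0, 0, 0, 0, 0], [0, 0, 0, 0, 0, 0]])

```text
clock: 24.88
ee_pos: [0.5082, 0.2551, 0.1905]
eef_rot: [-1.189, 1.241, -1.241]
wrist_force: [-0.8, 1.0, -2.6]
width: 0.489
```

Run:
```python
from ov import *
look('w18',[],(235,150,160,120),5)
```

```text
t 24.88 pos [0.5082 0.2551 0.1905] yawx -92.47 down [-2.e-04 -4.e-04 -1.e+00] F [-0.79  0.96 -2.61] w 41.54
```

View pics/w18o.png

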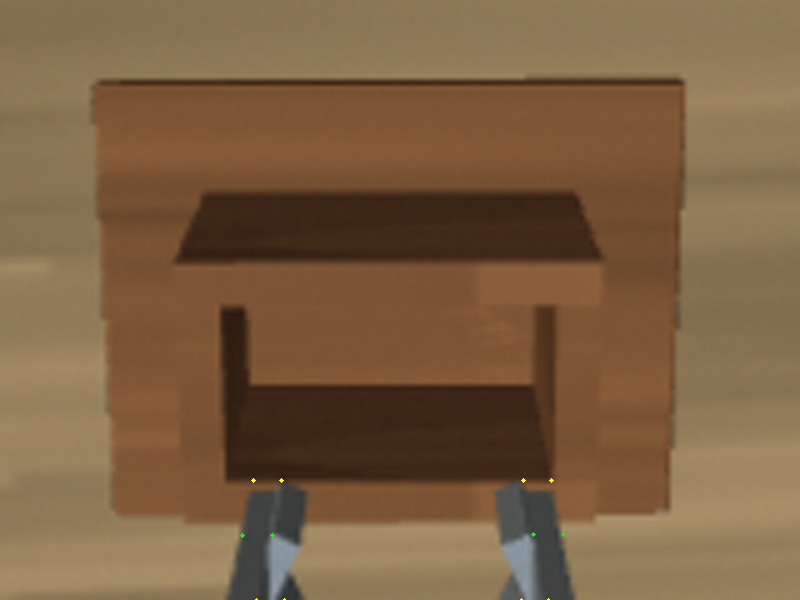

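>>> arm_command(rows=[[0.02, 0.1, -0.3, 0, 0, 0.005], [0, 0, -0.6, 0, 0, 0], [0, 0, -0.8, 0, 0, 0], [0, 0, -0.8, 0, 0, 0], [0, 0, -0.8, 0, 0, 0], [0, 0, -0.8, 0, 0, 0], [0, 0, -0.8, 0, 0, 0], [0, 0, -0.8, 0, 0, 0], [0, 0, -0.8, 0, 0, 0], [0, 0, -0.8, 0, 0, 0], [0, 0, -0.8, 0, 0, 0], [0, 0, -0.6, 0, 0, 0], [0, 0, -0.5, 0, 0, 0], [0, 0, -0.4, 0, 0, 0], [0, 0, -0.2, 0, 0, 0], [0, 0, -0.1, 0, 0, 0], [0, 0, 0, 0, 0, 0], [0, 0, 0, 0, 0, 0]])

```text
clock: 26.43
ee_pos: [0.5087, 0.257, 0.0919]
eef_rot: [-1.191, 1.236, -1.237]
wrist_force: [-0.3, -0.4, -1.9]
width: 0.492
```

Run:
```python
from ov import *
look('w19',[],(235,150,160,120),5)
im=arm.read_camera('scene'); crop(im,440,200,140,140,4,'pics/s19.png')
```

```text
t 26.43 pos [0.5087 0.257  0.0919] yawx -92.13 down [ 7.e-04  3.e-04 -1.e+00] F [-0.26 -0.36 -1.91] w 41.8
```

View pics/w19.png

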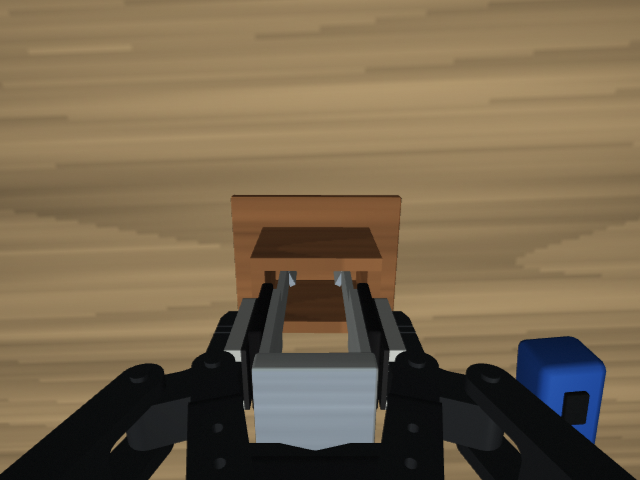

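View pics/s19.png

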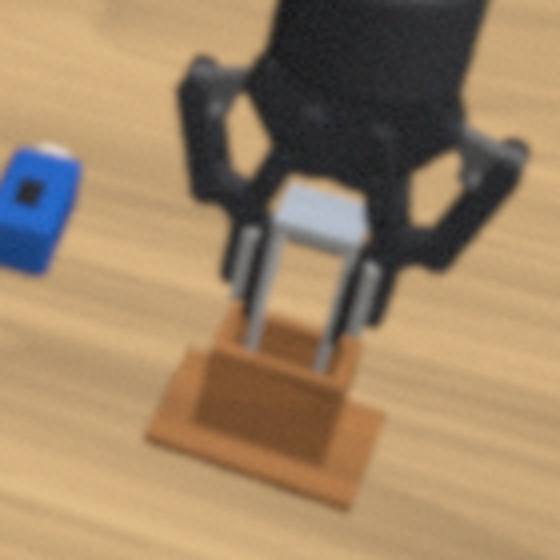

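>>> arm_command(rows=[[0, 0, -0.1, 0, 0, 0], [0, 0, -0.1, 0, 0, 0], [0, 0, -0.05, 0, 0, 0], [0, 0, 0, 0, 0, 0], [0, 0, 0, 0, 0, 0]])

```text
clock: 26.95
ee_pos: [0.5084, 0.2569, 0.089]
eef_rot: [-1.191, 1.237, -1.237]
wrist_force: [1.1, 0.3, -2.7]
width: 0.484
```

>>> arm_command(rows=[[0, 0, -0.05, 0, 0, 0], [0, 0, -0.05, 0, 0, 0], [0, 0, 0, 0, 0, 0], [0, 0, 0, 0, 0, 0]])

```text
clock: 27.28
ee_pos: [0.5088, 0.2569, 0.0889]
eef_rot: [-1.191, 1.236, -1.237]
wrist_force: [-1.4, -1.0, 5.6]
width: 0.485
```

>>> arm_command(rows=[[0, 0, 0.05, 0, 0, 0], [0, 0, 0, 0, 0, 0], [0, 0, 0, 0, 0, 0], [0, 0, 0, 0, 0, 0], [0, 0, 0, 0, 0, 0]], grip=0.15)

```text
clock: 27.7
ee_pos: [0.5084, 0.2569, 0.0884]
eef_rot: [-1.191, 1.237, -1.237]
wrist_force: [0.0, -0.5, -0.5]
width: 0.578
```

>>> arm_command(rows=[[0, 0, 0, 0, 0, 0], [0, 0, 0, 0, 0, 0], [0, 0, 0, 0, 0, 0], [0, 0, 0, 0, 0, 0], [0, 0, 0, 0, 0, 0], [0, 0, 0, 0, 0, 0], [0, 0, 0, 0, 0, 0]], grip=1)

```text
clock: 28.28
ee_pos: [0.5084, 0.2569, 0.0886]
eef_rot: [-1.191, 1.237, -1.237]
wrist_force: [-0.4, 0.3, -0.9]
width: 1.0
```

Run:
```python
from ov import *
look('w20',[],(235,150,160,120),5)
```

```text
t 28.28 pos [0.5084 0.2569 0.0886] yawx -92.13 down [-0.  0. -1.] F [-0.38  0.32 -0.9 ] w 85.04
```

View pics/w20.png

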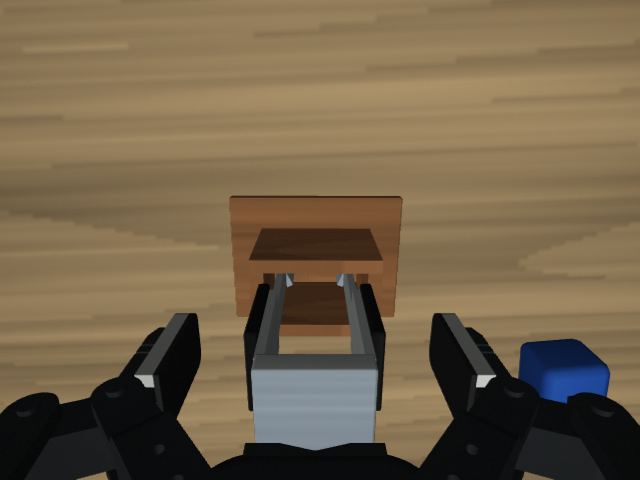

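Released, standing as at the start. Raise, then check.

>>> arm_command(rows=[[0, 0, 0.5, 0, 0, 0], [0, 0, 1, 0, 0, 0], [0, 0, 1.5, 0, 0, 0], [0, 0, 2, 0, 0, 0], [0, 0, 2, 0, 0, 0], [0, 0, 2, 0, 0, 0], [0, 0, 2, 0, 0, 0], [0, 0, 2, 0, 0, 0], [0, 0, 2, 0, 0, 0], [0, 0, 1.4, 0, 0, 0], [0, 0, 0.5, 0, 0, 0], [0, 0, 0, 0, 0, 0], [0, 0, 0, 0, 0, 0], [0, 0, 0, 0, 0, 0]])

```text
clock: 29.5
ee_pos: [0.5076, 0.2565, 0.2564]
eef_rot: [-1.194, 1.238, -1.236]
wrist_force: [-0.1, -0.6, -0.3]
width: 1.0
```

Run:
```python
from ov import *
look('w21',[],(235,150,160,120),5)
im=arm.read_camera('scene'); cv2.imwrite('pics/s21.png',im)
im=arm.read_camera('top'); cv2.imwrite('pics/t21.png',im)
a=cv2.resize(im[200:280,250:330],None,fx=5,fy=5,interpolation=cv2.INTER_CUBIC)
b=cv2.resize(cv2.imread('pics/w21.png')[130:270,255:395],(400,400),interpolation=cv2.INTER_CUBIC)
cv2.imwrite('pics/f21.png',np.hstack([a,b]))
```

```text
t 29.5 pos [0.5076 0.2565 0.2564] yawx -92.13 down [-2.1e-03 -9.0e-04 -1.0e+00] F [-0.09 -0.58 -0.26] w 85.04
```

View pics/f21.png

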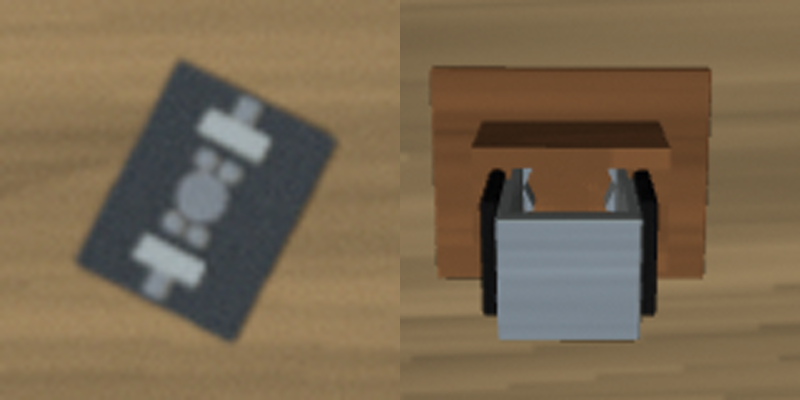

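View pics/s21.png

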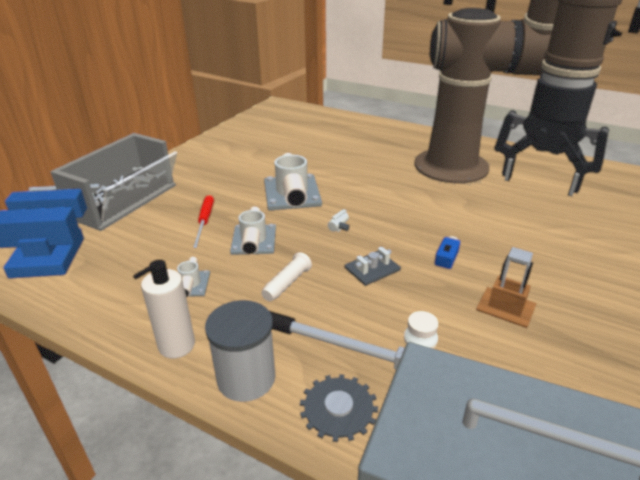

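Run:
```python
from plant import arm
print(arm.hand_in()); print(arm.observe()['clock'])
```

```text
the job is handed in; nothing more can be done
None
the job is handed in; nothing more can be done
```

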